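Pack and close the kit case

ROBOT

A 6-joint arm with a two-finger parallel gripper is mounted at the origin on a cart in front of the work surface, level with it; the furniture and walls round the work are solid. World frame = base frame: x ahead of the robot, y to its left, z up, the work surface at z = 0. Lengths are in m, angles in rad, forces in N, time in s.
With the tool pointing down it reaches from about 0.425 to 0.95 m from the base axis. Payload 3.5 kg.
Tool frame: the origin (TCP) lies midway between the tips of the shut fingers; the grasp point (between the pads) lies 19 mm behind it; z points along the fingers, y is the line along which they close (so a half turn about z gives the same grasp; the last joint's range is limited). The gripper opens to 85 mm and grips with 20 to 120 N. Pads are 22 mm wide; open, the fingers measure 114 mm over their backs; the gripper's body (76 mm by 85 mm) begins 54 mm behind the grasp point. The pads swing forward as they close: fully open they stand 13 mm farther back than shut.
Start: joints at [-1.311, 0.286, 1.577, -0, 1.279, -0.15], TCP at [0.269, -0.619, 0.211] pointing down, gripper open.
Joint ranges: [-2.77, 2.77], [-0.9, 2.22], [0.21, 2.48], [-1.53, 4.67], [0.24, 2.81], [-2.84, 2.84]. Speed limits (rad/s): [2.79, 2.79, 3.14, 3.14, 3.14, 3.14].

INTERFACE

Orientations are given as a unit quaternion [x, y, z, w].
In Python, from plant import get_state, read_camera, ctrl gives the robot as it stands.
- The arm moves only by the shell command python3 -m crank 'ROWS' [FORCE]. ROWS is JSON, a list of rows, each a list of 3 entries, a list of its own where there are three numbers: the shift along the tool's x, y, z in mm, then the turn about the tool's z in degrees, then the closure in counts, from 0 (fully open) to 255 (shut). In form: [[[tx, ty, tz], yaw, claw], ...]. A call has 1 to 10 rows; each row is the pose to reach, as a shift and turn from the pose commanded when the call began, along the tool's axes at that moment; what a row does not reach only later rows make up. A row lasts 1/10 s, in which the tool goes at most 50 mm and 8.59 degrees, less where a joint would pass 70% of its speed; a pose out of reach is approached as far as the arm can. A call with a gripper value outside its range is refused whole. The fingers move at their own pace and stop on an object; FORCE is the grip in N (left out, the last holds). Time passes only in rows, so rows that repeat a pose let the fingers close. It gives the time, the measured TCP pose, the force, the opening and the grip force at its end, in the units of the state.
- get_state(): the state, without advancing time (a new reading comes with each control period).
- read_camera(name): name is "scene" or "top"; returns a dict with "frame" (400x640x3 uint8, blue, green, red), "range_z" (400x640 float32, m along the optical axis (not along the pixel's ray), 0 where there is no reading), "vfov" (degrees; the focal length in pixels is half the picture's height over the tangent of half this angle, whatever the lens; pixels are square), "cx", "cy" (the principal point, pixels), "k1" (the pictures are not rectified: a ray, as slopes to the right and down, at radius r is drawn at 1 + k1 r^2 times it, then the intrinsics apply), "origin" and "orientation" of the camera in the world. Camera axes: x right, y down, z forward; pixel columns grow to the right and rows downward; lengths in m; the calibration is good to about 2 mm. A picture is of the moment at which its call begins.
- ctrl.sign_off(): hands the job in; it is judged then, once.
The state is a dict: "time": time; "qpos": joint angles; "dq": joint speeds; "joint_efforts": joint torques, N m; "eef_pos": TCP position; "tcp_rot": TCP orientation; "contact_force": force on the tool from outside, world axes, zero at the start; "wrist_torque": the same for the moment, N m; "opening": opening from 0.0 (shut) to 1.0 (fully open); "finger_force": force on a finger pad.
Only numpy, scipy, OpenCV 4.12 (cv2) and the standard library are available. Lean on these libraries where they do the work, as an engineer would, in place of code of your own. Each camera call takes 0.05 s, during which the arm holds its last target. There are 200 camera calls.

TASK

Pack the kit case: turn the jug so that its spout faces the case's narrow compartment and pour all the steel balls into it, and lay every point motor in the wide compartment. Stand the jug upright on the mat again clear of the case, then shut the lid fully and, with the lid shut, swing the hold-down clamp right down onto it. Leave the hut, the tape and the glue bottle where they stand.

Things in the scene. Friction and masses are not known exactly. Their poses are not given: they have to be found in the camera images.
- case: fixed grey open kit case, 140 (x) x 240 (y) x 50 mm high, walls and floor 4 mm, turned up to 0.15 rad, right of the low fixed white strips; origin at the centre of its underside. Lid hinged on its far (+x) rim. A divider 36 mm high above the floor, 4 mm thick, runs along x at y = +35 mm. Steel clamp bracket at its right side: two cheeks at x = -10 and +10, y = -174..-196 mm, 74 mm high
- balls_here (a point): centre of the floor (z = 4 mm) of the narrow compartment, for the balls: in the case's frame inside x = -66..+66, y = +37..+116 mm
- motors_here (a point): centre of the floor (z = 4 mm) of the wide compartment, for the point motors: in the case's frame inside x = -66..+66, y = -116..+33 mm
- lid (a joint): lid angle, rad: 0 shut flat on the case, grows as it opens up and back; starts leaning back at 1.68 to 1.85 (stop 1.9). 140 x 240 mm, 5 mm thick, a flat tab 50 mm wide sticks out 13 mm at the middle of its free edge. Stiff hinge (0.14 N m): it stays where it is left and takes 1 to 2 N at its free edge; pushed from behind with the fingers it comes over and down
- lid_hinge (a point): middle of the lid's hinge line (along the case's y), at x = +70, y = 0, z = 50.5 mm in the case's frame; the point's axes turn with the lid
- lid_front (a point): middle of the lid's free edge, on its outer face (upper when shut), 140 mm from the hinge; the 13 mm tab lies beyond it
- clamp (a joint): hold-down clamp arm angle, rad: 0 is down, level across the lid, rubber pad on the shut lid; grows as it swings up and out to the case's -y; starts near upright, 1.6 to 1.85 (stop 1.9). Steel bar 14 mm wide, 8 mm thick; a stiff hinge (0.07 N m, about 1 N at the tip) keeps it where it is left
- clamp_hinge (a point): pivot of the clamp arm, at x = 0, y = -185, z = 66 mm in the case's frame; its axis runs along the case's x. The arm's bar lies 0 to 8 mm above the pivot when down; the point's axes turn with the arm
- clamp_tip (a point): free end of the clamp arm, 115 mm from the pivot, in mid-thickness; when down the arm points along the case's +y
- jug: loose black pouring jug with the balls, 0.1 kg, 60 mm wide (y); flat upright sides 50 mm high at x = -30..+25 mm (grip across them), 3 mm walls; origin at its underside. From x = +25 the front slopes up and out at 35 degrees, to the open spout; a foot under it at x = 55 mm; loop handle out to x = -56 mm. Balls roll out when it is tipped some 50 degrees. Starts left of the white strips, yaw -1.2 to 0.1
- spout (a point): pouring lip of the jug, mid-width, at x = +85, y = 0, z = 45 mm in the jug's frame; 54 mm wide inside, its cheeks reach z = 66 mm
- ball_1: steel ball, 13 mm diameter, lies in the jug (two to four are present); origin at its centre
- ball_2: steel ball, 13 mm diameter, lies in the jug (two to four are present); origin at its centre
- ball_3: steel ball, 13 mm diameter, lies in the jug (two to four are present); origin at its centre
- ball_4: steel ball, 13 mm diameter, lies in the jug (two to four are present); origin at its centre
- motor_1: printed model point motor, 22 (x) x 46 (y) x 19 mm high, 24 g, lying on the mat left of the jug (two to four are present); origin at the centre of its underside. 4 mm foot plate; block 20 mm wide in x at y = +5..+19, up to z = 16 mm (good to grip across x); block 16 mm wide at y = -19..-9, up to 12 mm; thin bar over them at x = -8..-5, y = -17..+13, to z = 19 mm
- motor_2: printed model point motor, 22 (x) x 46 (y) x 19 mm high, 24 g, lying on the mat left of the jug (two to four are present); origin at the centre of its underside. 4 mm foot plate; block 20 mm wide in x at y = +5..+19, up to z = 16 mm (good to grip across x); block 16 mm wide at y = -19..-9, up to 12 mm; thin bar over them at x = -8..-5, y = -17..+13, to z = 19 mm
- motor_3: printed model point motor, 22 (x) x 46 (y) x 19 mm high, 24 g, lying on the mat left of the jug (two to four are present); origin at the centre of its underside. 4 mm foot plate; block 20 mm wide in x at y = +5..+19, up to z = 16 mm (good to grip across x); block 16 mm wide at y = -19..-9, up to 12 mm; thin bar over them at x = -8..-5, y = -17..+13, to z = 19 mm
- motor_4: printed model point motor, 22 (x) x 46 (y) x 19 mm high, 24 g, lying on the mat left of the jug (two to four are present); origin at the centre of its underside. 4 mm foot plate; block 20 mm wide in x at y = +5..+19, up to z = 16 mm (good to grip across x); block 16 mm wide at y = -19..-9, up to 12 mm; thin bar over them at x = -8..-5, y = -17..+13, to z = 19 mm
- hut: bystander: printed hut, 39 x 39 x 58 mm, at the back, behind the jug; origin at its underside
- tape: bystander: roll of black tape, 62 x 60 x 19 mm, at the back, behind the white strips; origin at its underside
- bottle: bystander: small glue bottle, 23 mm across, 90 mm high, right of the lid at the back; origin at its underside

How it is judged:
By the outcome, as a careful person would: the job done as asked, in the order asked, and still so for the second after the job is handed in, with the robot touching nothing.
Of ball_1, ball_2, ball_3, ball_4 only 2 to 4 are there at a start; the rules pass over those that are not, and their reading is None.
Of motor_1, motor_2, motor_3, motor_4 only 2 to 4 are there at a start; the rules pass over those that are not, and their reading is None.
At some moment in a run one of motor_1, motor_2, motor_3, motor_4 may be knocked a few centimetres aside while the robot is not near it.
It also fails if it takes over 210 s, if anything falls off the work surface, if the arm or the gripper's body presses on something with over 40 N, if the wrist force passes 120 N, or if a joint passes its speed limit or range.

## Working session

There is one attempt and no reset: what is moved stays moved. The work goes in short steps, Python scripts to look and compute and a shell command to move; the robot and the scene stay as the last step left them, time stands still between calls to the robot, and variables do not carry over. Pictures are saved under pics/ and viewed, at most 14 in all, crops included, and the job is handed in when it is done.

```bash
ls; mkdir -p pics
cat > h.py <<'E'
import numpy as np, cv2, json
from scipy.spatial.transform import Rotation as R
from plant import get_state, read_camera, ctrl
def snap(n):
    d=read_camera(n); np.save('/tmp/%s.npy'%n,d,allow_pickle=True); return d
def load(n): return np.load('/tmp/%s.npy'%n,allow_pickle=True).item()
def K(d):
    f=200/np.tan(np.radians(d['vfov'])/2); return np.array([[f,0,d['cx']],[0,f,d['cy']],[0,0,1.]])
def cloud(d):
    v,u=np.mgrid[0:400,0:640].astype(float)
    k=K(d); p=np.stack([u.ravel(),v.ravel()],1)[:,None]
    s=cv2.undistortPoints(p,k,np.array([d['k1'],0,0,0,0.]))[:,0]
    z=d['range_z'].ravel()
    P=np.c_[s*z[:,None],z]
    W=R.from_quat(d['orientation']).apply(P)+d['origin']
    W[z==0]=np.nan
    return W.reshape(400,640,3)
def ray(d,u,v,h):
    s=cv2.undistortPoints(np.array([[[u,v]]],float),K(d),np.array([d['k1'],0,0,0,0.]))[0,0]
    r=R.from_quat(d['orientation']).apply([s[0],s[1],1]); o=np.array(d['origin']); return o+r*(h-o[2])/r[2]
def togo(p,yawdeg=None):
    """shift in current tool frame (mm) to world p"""
    s=get_state(); T=R.from_quat(s['tcp_rot'])
    return np.round(T.inv().apply(np.array(p)-s['eef_pos'])*1000,1)
E
python3 - <<'E'
from h import *
for n in('scene','top'):
    d=snap(n); cv2.imwrite('pics/%s0.png'%n,cv2.resize(d['frame'],(800,500)))
    print(n,d['origin'],d['orientation'],d['vfov'],d['k1'])
s=get_state(); print(s)
print(R.from_quat(s['tcp_rot']).as_matrix().round(3))
E
```

```text
pics
scene [-0.24494449  0.65155315  0.97031817] [-0.39504454  0.81924999 -0.37714589  0.17472907] 47.18525769795491 -0.0314979824838282
top [-0.04892794  0.05894748  1.57595666] [-0.64869504  0.73498169 -0.14779532  0.13097023] 49.445605429770566 -0.06171374536448184
{'time': 0.1, 'qpos': array([-1.31101850e+00,  2.87099191e-01,  1.57808360e+00, -1.33326324e-05,
        1.27858663e+00, -1.49981064e-01]), 'dq': array([ 0.00021753, -0.00233782, -0.00387246, -0.00032531,  0.00212835,
       -0.00069914]), 'joint_efforts': array([ 5.20852336e-04, -4.07298589e+01, -2.93698937e+01, -1.36646822e-04,
        3.45666478e-03,  3.80218694e-06]), 'eef_pos': array([ 0.26877715, -0.6184642 ,  0.2099421 ]), 'tcp_rot': array([ 9.79084546e-01,  2.03450897e-01, -6.60924910e-05, -1.08639335e-03]), 'contact_force': array([ 0.15840484,  0.75755018, -1.26246014]), 'wrist_torque': array([-0.03231533,  0.01374712,  0.01377277]), 'finger_force': 0.0, 'opening': 1.0003354660022488}
[[ 0.917  0.398 -0.001]
 [ 0.398 -0.917  0.002]
 [ 0.    -0.002 -1.   ]]
```

View pics/scene0.png

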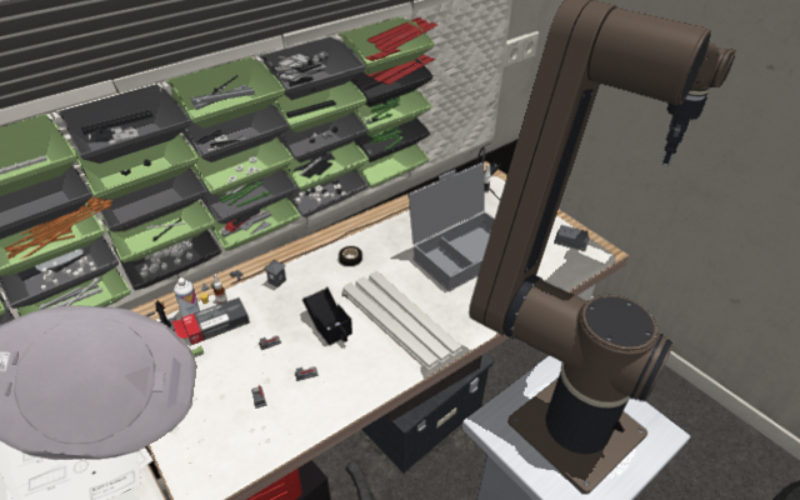

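View pics/top0.png

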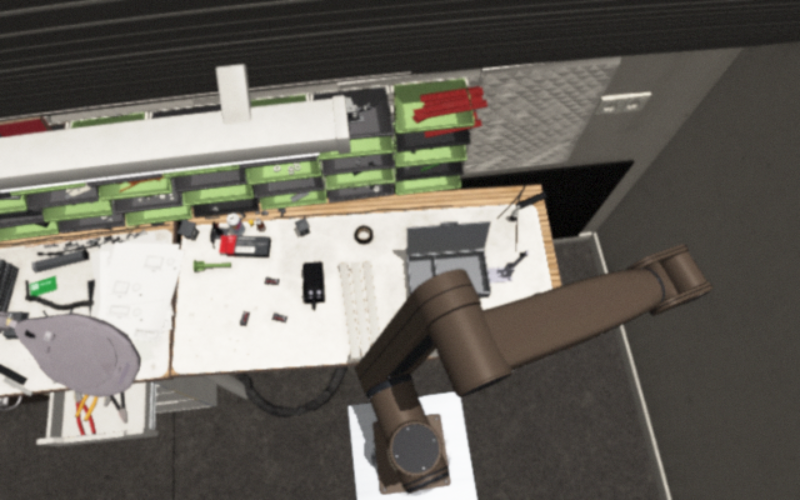

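The scene shows three motors (800-px view: (268,342), (305,373), (258,396)), the jug at (327,313), and the case at (455,240). The top view shows the jug handle toward the robot, at (314,305). Next I'll enlarge both areas.

```bash
cat > mk.py <<'E'
from h import *
def ortho(d,x0,x1,y0,y1,h,s):  # up=+x, left=+y ; s px per m
    nx=int((x1-x0)*s); ny=int((y1-y0)*s)
    r,c=np.mgrid[0:nx,0:ny]; X=np.stack([x1-r/s,y1-c/s,np.full(r.shape,h)],-1).reshape(-1,3)
    T=R.from_quat(d['orientation']).inv(); P=T.apply(X-d['origin'])
    uv,_=cv2.projectPoints(P,np.zeros(3),np.zeros(3),K(d),np.array([d['k1'],0,0,0,0.]))
    m=uv.reshape(nx,ny,2).astype(np.float32)
    return cv2.remap(d['frame'],m[...,0],m[...,1],cv2.INTER_CUBIC)
E
python3 - <<'E'
from mk import *
t=load('top');s=load('scene')
a=ortho(t,.3,.75,0,.5,0.01,800); b=ortho(s,.3,.75,0,.5,0.01,800)
cv2.imwrite('pics/o1.png',np.hstack([a,b])) 
c=s['frame'][110:250,310:430]; cv2.imwrite('pics/case.png',cv2.resize(c,None,fx=4,fy=4,interpolation=cv2.INTER_CUBIC))
for d in(t,s):
    W=cloud(d); m=(W[...,0]>.3)&(W[...,0]<.75)&(W[...,1]>-.05)&(W[...,1]<.55)&(W[...,2]>.008)&(W[...,2]<.1)
    print('floor',np.nanmedian(W[...,2][(W[...,0]>.3)&(W[...,0]<.7)&(W[...,1]>.1)&(W[...,1]<.4)]))
    n,L,st,ce=cv2.connectedComponentsWithStats(m.astype(np.uint8))
    for i in range(1,n):
        if st[i,4]>8:
            q=W[L==i]; print(i,st[i,4],np.nanmean(q,0).round(3),np.nanmin(q,0).round(3),np.nanmax(q,0).round(3))
E
```

```text
floor 0.003747969106881577
8 905 [0.678 0.439 0.038] [0.621 0.351 0.008] [0.747 0.531 0.098]
17 57 [0.724 0.376 0.041] [0.714 0.365 0.008] [0.734 0.389 0.084]
18 126 [0.698 0.242 0.044] [0.677 0.222 0.008] [0.727 0.267 0.063]
22 11 [0.744 0.409 0.019] [0.739 0.403 0.011] [0.75  0.42  0.026]
32 142 [0.659 0.056 0.018] [0.63  0.027 0.008] [0.688 0.087 0.03 ]
79 419 [0.521 0.223 0.032] [0.432 0.19  0.008] [0.577 0.254 0.066]
83 467 [0.441 0.058 0.024] [0.312 0.04  0.008] [0.568 0.074 0.036]
84 65 [0.613 0.515 0.018] [0.604 0.479 0.008] [0.621 0.55  0.025]
86 1046 [0.432 0.109 0.024] [0.3   0.076 0.008] [0.573 0.145 0.037]
102 37 [0.542 0.354 0.015] [0.529 0.331 0.008] [0.556 0.371 0.025]
119 10 [0.491 0.236 0.013] [0.484 0.23  0.009] [0.5   0.241 0.019]
120 10 [0.487 0.212 0.015] [0.48  0.207 0.009] [0.493 0.219 0.022]
163 46 [0.436 0.441 0.015] [0.418 0.429 0.008] [0.461 0.459 0.022]
165 52 [0.427 0.334 0.016] [0.412 0.312 0.009] [0.446 0.353 0.029]
floor -0.000205678268557552
1 187 [0.66  0.062 0.015] [0.631 0.032 0.008] [0.694 0.092 0.022]
2 237 [0.698 0.251 0.037] [0.683 0.226 0.008] [0.727 0.27  0.059]
3 2564 [0.428 0.101 0.022] [0.3   0.046 0.008] [0.574 0.154 0.031]
4 1759 [0.679 0.433 0.036] [0.622 0.352 0.008] [0.747 0.51  0.1  ]
5 941 [0.513 0.227 0.031] [0.434 0.195 0.008] [0.579 0.261 0.064]
6 30 [0.745 0.413 0.016] [0.738 0.404 0.008] [0.749 0.421 0.025]
7 129 [0.713 0.517 0.061] [0.677 0.504 0.011] [0.733 0.528 0.083]
10 66 [0.542 0.361 0.015] [0.533 0.339 0.008] [0.557 0.376 0.022]
11 46 [0.611 0.491 0.014] [0.605 0.48  0.008] [0.62  0.503 0.019]
12 75 [0.427 0.343 0.015] [0.412 0.321 0.008] [0.443 0.359 0.021]
14 89 [0.432 0.443 0.014] [0.413 0.432 0.008] [0.458 0.457 0.022]
```

View pics/o1.png

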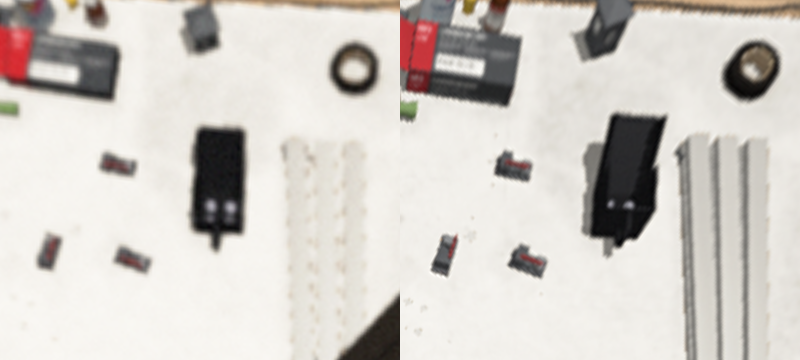

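View pics/case.png

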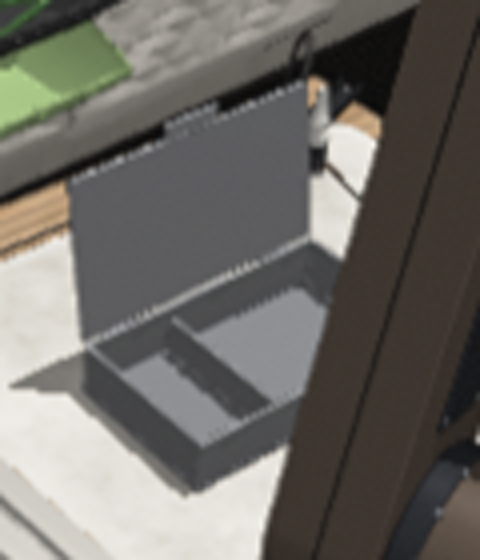

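Jug: handle toward the robot, spout about +x, and at least two balls visible. Motors show at top-ortho pixels (118,163), (50,251) and (132,260). The case is partly hidden by the arm. Next I'll measure motor axes, the jug yaw and a rough case pose.

```bash
cat > mot.py <<'E'
from mk import *
def motors(lo=(.35,.28),hi=(.6,.5)):
    for n in('top','scene'):
        d=load(n); W=cloud(d); 
        fl=np.nanmedian(W[...,2][(W[...,0]>.3)&(W[...,0]<.7)&(W[...,1]>.1)&(W[...,1]<.4)])
        g=ortho(d,.3,.75,0,.5,0.008,2000); g=g.max(2)  # brightness
        m=(g<135).astype(np.uint8); m=cv2.morphologyEx(m,cv2.MORPH_CLOSE,np.ones((9,9)))
        k,L,st,ce=cv2.connectedComponentsWithStats(m)
        for i in range(1,k):
            if 1000<st[i,4]<9000:
                c=np.argwhere(L==i).astype(np.float32); (cr,cc),(w,h),a=cv2.minAreaRect(c)
                x=.75-cr/2000;y=.5-cc/2000
                if not(lo[0]<x<hi[0] and lo[1]<y<hi[1]): continue
                u=np.linalg.svd(c-c.mean(0),full_matrices=False)[2][0]
                dx,dy=-u
                if dy<0: dx,dy=-dx,-dy
                near=W[(abs(W[...,0]-x)<.03)&(abs(W[...,1]-y)<.03)]; near=near[near[:,2]-fl>.011]
                pr=(near[:,:2]-[x,y])@[dx,dy]
                print(n,'c',round(x,4),round(y,4),'size',round(w/2),round(h/2),'axis',round(dx,3),round(dy,3),'deg',np.degrees(np.arctan2(dy,dx)).round(1),'high pts along',pr.mean().round(4),len(pr))
E
python3 - <<'E'
from mot import *
motors()
s=load('scene')
for u,v in((331.2,196.5),(388,169.8),(359.5,222)): print(ray(s,u,v,.05).round(4))
for n in('top','scene'):
    W=cloud(load(n)); m=(W[...,0]>.42)&(W[...,0]<.59)&(W[...,1]>.18)&(W[...,1]<.27)&(W[...,2]>.045)
    q=W[m]; hull=cv2.minAreaRect(q[:,:2].astype(np.float32)); print(n,hull,q[:,2].max())
E
```

```text
top c 0.5436 0.3533 size 41 20 axis 0.287 0.958 deg 73.3 high pts along 0.0036 93
top c 0.4352 0.4401 size 19 40 axis -0.921 0.391 deg 157.0 high pts along 0.0034 144
top c 0.4258 0.335 size 41 19 axis 0.417 0.909 deg 65.4 high pts along -0.0017 157
scene c 0.5444 0.3579 size 44 31 axis 0.368 0.93 deg 68.4 high pts along 0.002 57
scene c 0.4333 0.4446 size 22 48 axis -0.948 0.317 deg 161.5 high pts along 0.0028 72
scene c 0.4259 0.3395 size 44 30 axis 0.512 0.859 deg 59.2 high pts along 0.0044 63
[ 0.5568 -0.0604  0.05  ]
[ 0.5446 -0.2966  0.05  ]
[ 0.4193 -0.052   0.05  ]
top ((0.5046049952507019, 0.22494646906852722), (0.166852667927742, 0.08954241126775742), 0.8352575898170471) 1.0510318040768185
scene ((0.5078241229057312, 0.22725404798984528), (0.06074953079223633, 0.13575570285320282), 87.4277114868164) 0.06383399173436954
```

```bash
cat >> h.py <<'E'
def go(p,ang=None):
    """print shift mm (tool axes) and turn deg; ang = world angle of tool x (mod 180)"""
    s=get_state(); T=R.from_quat(s['tcp_rot']).as_matrix(); a=np.degrees(np.arctan2(T[1,0],T[0,0]))
    t=0
    if ang is not None: t=-((ang-a+90)%180-90)
    print('t',round(s['time'],2),'at',np.round(s['eef_pos'],4),'ang',a.round(1),'q',np.degrees(s['qpos']).round(0),'SHIFT',togo(p),'TURN',round(t,1))
E
python3 - <<'E'
from h import *
go((.45,-.1,.27),40); go((.544,.3555,.2),72)
s=load('scene'); cv2.imwrite('pics/m.png',cv2.resize(s['frame'][260:330,190:260],None,fx=8,fy=8,interpolation=cv2.INTER_CUBIC))
E
```

```text
t 0.1 at [ 0.2688 -0.6185  0.2099] ang 23.5 q [-75.  16.  90.  -0.  73.  -9.] SHIFT [ 372.8 -403.5  -59.1] TURN -16.5
t 0.1 at [ 0.2688 -0.6185  0.2099] ang 23.5 q [-75.  16.  90.  -0.  73.  -9.] SHIFT [ 640.5 -783.7   11.8] TURN -48.5
```

View pics/m.png

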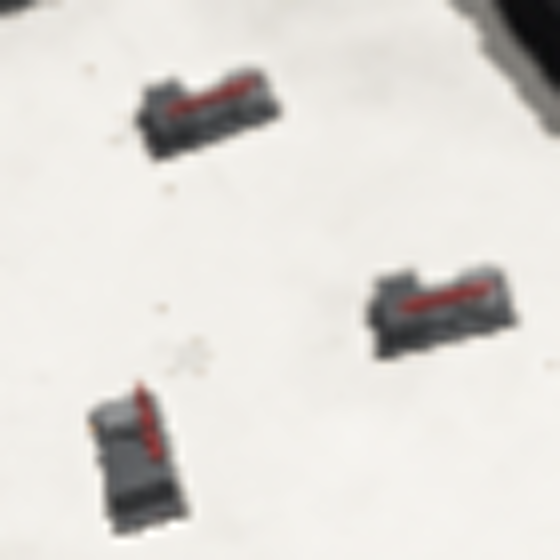

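In the crop each motor's tall block is at the left or lower-left end: M1 (160,105), M3 (390,300), M2 (150,515). Now I'll move toward them.

```bash
python3 -m crank '[[[373,-404,-59],-16.5,0],[[373,-404,-59],-16.5,0],[[373,-404,-59],-16.5,0],[[373,-404,-59],-16.5,0],[[373,-404,-59],-16.5,0],[[373,-404,-59],-16.5,0],[[373,-404,-59],-16.5,0],[[373,-404,-59],-16.5,0],[[373,-404,-59],-16.5,0],[[373,-404,-59],-16.5,0]]' 40; python3 -c "
from h import *
go((.547,.364,.15),72)"
```

```text
time: 1.1
eef_pos: [0.4327, -0.1476, 0.2645]
tcp_rot: [0.94, 0.342, 0.0, -0.0]
contact_force: [-0.0, -0.2, -0.0]
opening: 1.0
finger_force: 0.0
t 1.1 at [ 0.4327 -0.1476  0.2645] ang 40.0 q [-32. -14. 116.   0.  78.  18.] SHIFT [ 416.1 -318.8  114.5] TURN -32.0
```

```bash
python3 -m crank '[[[416,-319,115],-32,0],[[416,-319,115],-32,0],[[416,-319,115],-32,0],[[416,-319,115],-32,0],[[416,-319,115],-32,0],[[416,-319,115],-32,0],[[416,-319,115],-32,0],[[416,-319,115],-32,0],[[416,-319,115],-32,0],[[416,-319,115],-32,0]]'
python3 - <<'E'
from h import *
go((.547,.364,.15),72)
d=snap('scene'); cv2.imwrite('pics/c2.png',cv2.resize(d['frame'][130:250,300:420],None,fx=5,fy=5,interpolation=cv2.INTER_CUBIC))
E
```

```text
time: 2.1
eef_pos: [0.5385, 0.329, 0.1564]
tcp_rot: [0.809, 0.588, -0.0, 0.0]
contact_force: [0.7, -1.0, 0.2]
opening: 1.002
finger_force: 0.0
t 2.1 at [0.5385 0.329  0.1564] ang 72.0 q [22. 14. 99. -0. 67. 40.] SHIFT [35.9 -2.7  6.4] TURN 0.0
```

View pics/c2.png

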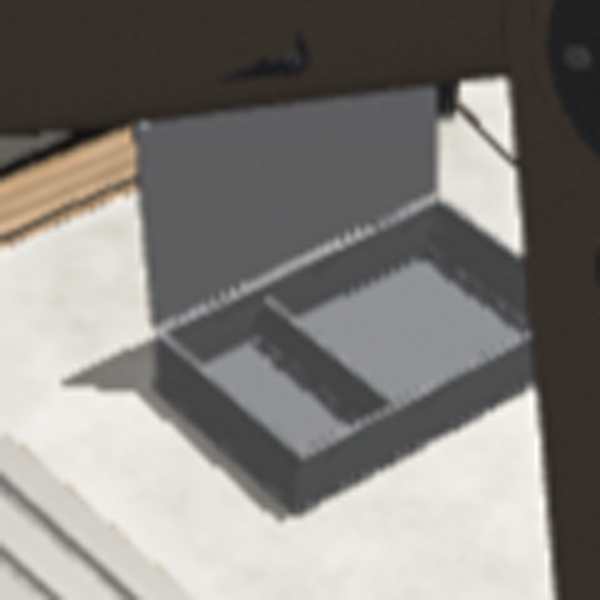

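Rim corners in the c2 crop are hinge-left (157,332), front-left (300,458) and hinge-right (440,203). That puts the case centre at about (.481,-.177) with yaw -0.055. Next I'll descend on motor 1.

```bash
python3 -m crank '[[[36,-3,6],0,0],[[36,-3,100],0,0],[[36,-3,153],0,0],[[36,-3,153],0,0],[[36,-3,153],0,0],[[36,-3,153],0,230],[[36,-3,153],0,230],[[36,-3,153],0,230],[[36,-3,153],0,230],[[36,-3,153],0,230]]' 40
```

```text
time: 3.15
eef_pos: [0.5481, 0.3626, 0.0064]
tcp_rot: [0.809, 0.588, 0.001, 0.0]
contact_force: [-0.7, 0.5, 0.5]
opening: 0.142
finger_force: 0.0
```

```bash
python3 -m crank '[[[0,0,0],0,230],[[0,0,0],0,230],[[0,0,-50],0,230],[[0,0,-100],0,230],[[0,0,-150],0,230],[[0,0,-150],0,230]]' 40; python3 -c "
from h import *
go((.47,0,.17),87)"
```

```text
time: 3.75
eef_pos: [0.552, 0.3646, 0.1651]
tcp_rot: [0.809, 0.588, 0.009, 0.002]
contact_force: [1.4, -0.1, 0.5]
opening: 0.101
finger_force: 0.0
t 3.75 at [0.552  0.3646 0.1651] ang 72.0 q [25. 16. 95.  0. 67. 43.] SHIFT [-372.1   34.8   -8.9] TURN -15.0
```

The fingers closed with no force, so the grasp missed. Looking again.

```bash
python3 -m crank '[[[-120,0,0],0,0],[[-120,0,0],0,0],[[-120,0,0],0,0],[[-120,0,0],0,0]]'
python3 - <<'E'
from mot import *
s=snap('scene');t=snap('top'); motors()
cv2.imwrite('pics/m2.png',np.hstack([cv2.resize(d['frame'][a:a+70,b:b+90],None,fx=4.4,fy=4.4,interpolation=cv2.INTER_CUBIC) for d,a,b in((s,260,180),(t,205,170))]))
go((.544,.3555,.2),72)
E
```

```text
time: 4.15
eef_pos: [0.5089, 0.246, 0.1537]
tcp_rot: [0.81, 0.587, -0.001, -0.0]
contact_force: [0.4, 0.4, 0.2]
opening: 0.774
finger_force: 0.0
top c 0.4351 0.4401 size 20 40 axis -0.921 0.389 deg 157.1 high pts along 0.0034 117
scene c 0.4859 0.3438 size 33 60 axis 0.185 0.983 deg 79.4 high pts along nan 0
scene c 0.4332 0.4442 size 22 48 axis -0.949 0.317 deg 161.5 high pts along 0.0039 58
t 4.25 at [0.5101 0.2481 0.1544] ang 71.9 q [ 16.   6. 109.   0.  65.  34.] SHIFT [112.6  -1.1 -45.5] TURN -0.1mot.py:19: RuntimeWarning: Mean of empty slice.
  print(n,'c',round(x,4),round(y,4),'size',round(w/2),round(h/2),'axis',round(dx,3),round(dy,3),'deg',np.degrees(np.arctan2(dy,dx)).round(1),'high pts along',pr.mean().round(4),len(pr))
  ret = ret.dtype.type(ret / rcount)
```

View pics/m2.png

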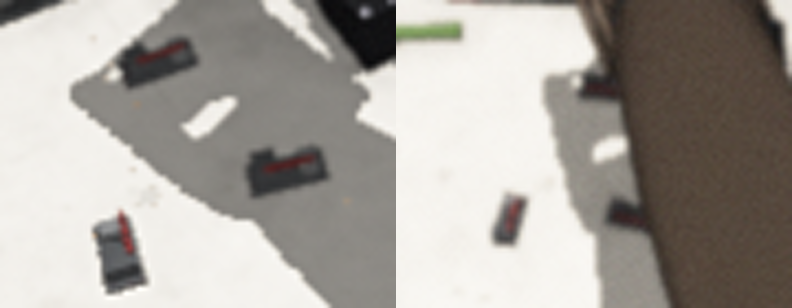

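M1 is at the same pixels as before, (216,275) in the scene picture, so the grasp missed it. I'll check where the fingertips appear relative to the reported TCP.

Run:
```python
from h import *
s=get_state(); print(s['eef_pos'],s['opening'])
T=R.from_quat(s['tcp_rot'])
for n in('scene','top'):
    d=snap(n); W=cloud(d); P=T.inv().apply((W.reshape(-1,3)-s['eef_pos']))*1000
    m=(abs(P[:,0])<45)&(abs(P[:,1])<75)&(P[:,2]>-90)&(P[:,2]<40); q=P[m]
    print(n,len(q))
    for a in range(-90,40,10):
        b=q[(q[:,2]>=a)&(q[:,2]<a+10)]
        if len(b): print(a,len(b),b.min(0).round(),b.max(0).round())
```

```text
[0.51010361 0.2481377  0.15438345] 0.9299268094620201
scene 175
-90 68 [-11. -74. -90.] [ 17.  30. -80.]
-80 12 [ -4. -73. -80.] [ 15.  41. -75.]
-70 3 [  6. -55. -63.] [ 12. -41. -61.]
-60 27 [ -8. -58. -59.] [ 13.  42. -50.]
-50 36 [-10. -56. -50.] [ 12.  47. -40.]
-40 27 [ -9. -53. -40.] [ 12.  42. -31.]
-30 2 [ -3. -48. -29.] [  4. -47. -29.]
top 0
```

```bash
python3 -m crank '[[[122,0,0],0,0],[[122,0,0],0,0],[[122,0,0],0,0],[[122,0,50],0,0],[[122,0,100],0,0],[[122,0,150],0,0],[[122,0,150],0,0],[[122,0,150],0,0],[[122,0,150],0,0],[[122,0,150],0,0]]'
python3 - <<'E'
from h import *
go((.547,.364,.001),72)
s=snap('scene');cv2.imwrite('pics/m3.png',cv2.resize(s['frame'][240:300,185:255],None,fx=8,fy=8,interpolation=cv2.INTER_CUBIC))
E
```

```text
time: 5.35
eef_pos: [0.5506, 0.3656, 0.0089]
tcp_rot: [0.809, 0.588, 0.004, 0.001]
contact_force: [0.8, 0.8, 0.6]
opening: 0.999
finger_force: 0.0
t 5.35 at [0.5506 0.3656 0.0089] ang 72.0 q [25. 27. 99.  0. 53. 43.] SHIFT [-2.7 -2.9  7.9] TURN -0.0
```

View pics/m3.png

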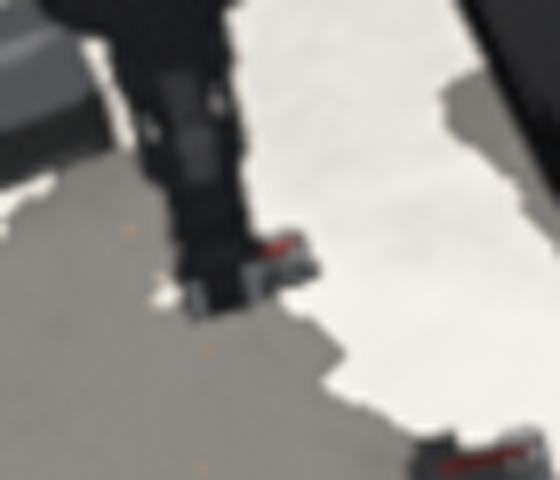

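The near finger (tip at (212,305)) stands over the left end of motor 1, and the TCP is still 6 mm higher than I wanted. I'll go lower and nearer the centre, then close.

```bash
python3 -m crank '[[[-5,-2,8],0,0],[[-5,-2,8],0,0],[[-5,-2,8],0,0],[[-5,-2,8],0,0],[[-5,-2,8],0,0]]'; python3 -m crank '[[[0,0,0],0,200],[[0,0,0],0,200],[[0,0,0],0,200],[[0,0,0],0,200],[[0,0,0],0,200],[[0,0,0],0,200],[[0,0,0],0,200],[[0,0,0],0,200]]' 40
```

```text
time: 5.9
eef_pos: [0.5444, 0.36, -0.0034]
tcp_rot: [0.809, 0.588, 0.0, 0.0]
contact_force: [-0.5, -0.1, 0.6]
opening: 0.998
finger_force: 0.0
time: 6.7
eef_pos: [0.5442, 0.36, -0.0036]
tcp_rot: [0.809, 0.588, 0.0, -0.0]
contact_force: [0.4, 0.8, 0.0]
opening: 0.211
finger_force: 0.0
```

Run:
```python
from h import *
d=load('scene')
T=R.from_quat([.809,.588,0,0])
for h in(0,.01,.02,.03,.04): print(h,T.inv().apply(ray(d,211.5,278.3,h)-[.5506,.3656,.0089])*1000)
s=snap('scene'); cv2.imwrite('pics/m4.png',cv2.resize(s['frame'][240:300,185:255],None,fx=8,fy=8,interpolation=cv2.INTER_CUBIC)); go((.547,.364,.001),72)
W=cloud(s); P=R.from_quat(get_state()['tcp_rot']).inv().apply(W.reshape(-1,3)-get_state()['eef_pos'])*1000
m=(abs(P[:,0])<45)&(abs(P[:,1])<75)&(P[:,2]>-90)&(P[:,2]<0); q=P[m]
for a in range(-90,0,10):
    b=q[(q[:,2]>=a)&(q[:,2]<a+10)]
    if len(b): print(a,len(b),b.min(0).round(),b.max(0).round())
```

```text
0 [  2.87058363 -11.5316846    8.9       ]
0.01 [  3.11339784 -20.12093751  -1.1       ]
0.02 [  3.35621205 -28.71019042 -11.1       ]
0.03 [  3.59902626 -37.29944333 -21.1       ]
0.04 [  3.84184047 -45.88869624 -31.1       ]
t 6.75 at [ 0.5442  0.36   -0.0036] ang 72.0 q [ 25.  28. 100.  -0.  52.  43.] SHIFT [ 4.7  1.4 -4.6] TURN -0.0
-90 30 [-16. -54. -90.] [ 15.  11. -82.]
-80 12 [-12. -48. -79.] [ 13. -21. -70.]
-70 5 [ -9. -41. -69.] [  6. -39. -66.]
-60 2 [ -2. -27. -60.] [ 11. -19. -50.]
-50 12 [ -7. -27. -48.] [  6. -21. -41.]
-40 24 [-10. -25. -40.] [ 44.  74. -30.]
-30 30 [-17. -23. -30.] [ 45.  75. -20.]
-20 38 [-23. -20. -20.] [ 45.  75. -10.]
-10 1138 [-45. -75. -10.] [45. 75. -0.]
```

View pics/m4.png

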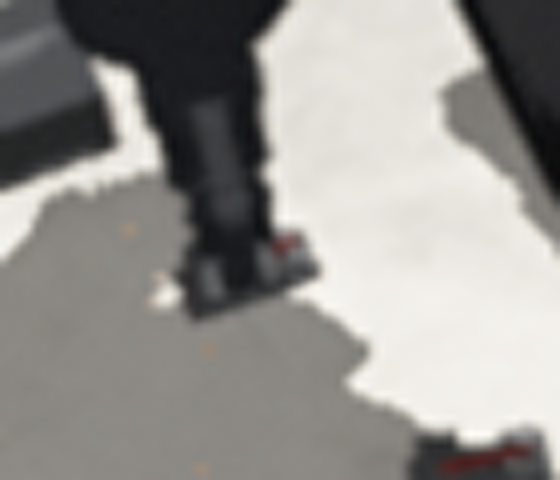

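The closed finger sits at (238,280) in the gap between motor 1's two blocks, grey at (205,285) and (275,265). I'll shift 13 mm along the axis onto the tall block.

```bash
python3 -m crank '[[[0,0,0],0,100],[[0,0,0],0,100],[[0,0,0],0,100],[[13,0,0],0,100],[[13,0,0],0,100],[[13,0,0],0,100],[[13,0,0],0,100]]'; python3 -m crank '[[[0,0,0],0,225],[[0,0,0],0,225],[[0,0,0],0,225],[[0,0,0],0,225],[[0,0,0],0,225],[[0,0,0],0,225],[[0,0,0],0,225]]' 40
```

```text
time: 7.45
eef_pos: [0.5481, 0.3725, -0.0037]
tcp_rot: [0.809, 0.588, -0.0, 0.0]
contact_force: [-0.2, 0.6, -0.1]
opening: 0.604
finger_force: 0.0
time: 8.15
eef_pos: [0.5482, 0.3723, -0.0036]
tcp_rot: [0.809, 0.588, -0.0, 0.0]
contact_force: [-0.3, 0.4, 0.4]
opening: 0.118
finger_force: 0.0
```

Still nothing, and the image rays put the tips near z = 17 mm. I'll calibrate by touching the mat with shut fingers beside the motor.

```bash
python3 -m crank '[[[0,0,-30],0,200],[[0,-60,-30],0,255],[[0,-60,-30],0,255],[[0,-60,-30],0,255],[[0,-60,-10],0,255],[[0,-60,0],0,255],[[0,-60,0],0,255],[[0,-60,0],0,255]]'
for i in 1 2 3 4 5 6; do :; done
python3 -m crank '[[[0,0,2],0,255],[[0,0,4],0,255],[[0,0,4],0,255]]'
```

```text
time: 8.95
eef_pos: [0.4916, 0.3905, -0.004]
tcp_rot: [0.809, 0.587, -0.0, 0.0]
contact_force: [0.4, -0.6, -0.1]
opening: 0.001
finger_force: 0.0
time: 9.25
eef_pos: [0.4913, 0.3909, -0.0074]
tcp_rot: [0.809, 0.588, 0.0, 0.0]
contact_force: [0.6, 0.1, 0.0]
opening: 0.001
finger_force: 0.0
```

```bash
python3 -m crank '[[[0,0,2],0,255],[[0,0,4],0,255],[[0,0,4],0,255]]';python3 -m crank '[[[0,0,2],0,255],[[0,0,4],0,255],[[0,0,4],0,255]]'
```

```text
time: 9.55
eef_pos: [0.4909, 0.3908, -0.0119]
tcp_rot: [0.809, 0.588, -0.0, -0.0]
contact_force: [-0.6, -0.0, 0.0]
opening: -0.001
finger_force: 0.0
time: 9.85
eef_pos: [0.4909, 0.3907, -0.016]
tcp_rot: [0.809, 0.588, -0.0, -0.0]
contact_force: [0.0, 0.0, -0.8]
opening: -0.0
finger_force: 0.0
```

```bash
python3 -m crank '[[[0,0,1],0,255],[[0,0,2],0,255],[[0,0,2],0,255]]';python3 -m crank '[[[0,0,1],0,255],[[0,0,2],0,255],[[0,0,2],0,255]]' | sed -n '2p;4p'
```

```text
time: 10.15
eef_pos: [0.4911, 0.3908, -0.0177]
tcp_rot: [0.809, 0.588, -0.0, -0.0]
contact_force: [-0.3, 0.6, -0.9]
opening: 0.0
finger_force: 0.0
eef_pos: [0.4911, 0.3908, -0.0198]
contact_force: [-0.1, 0.7, 0.1]
```

```bash
for i in 1; do python3 -m crank '[[[0,0,1],0,255],[[0,0,2],0,255],[[0,0,2],0,255]]' | sed -n '2p;4p'; python3 -m crank '[[[0,0,1],0,255],[[0,0,2],0,255],[[0,0,2],0,255]]' | sed -n '2p;4p'; done
python3 - <<'E'
from h import *
s=get_state(); T=R.from_quat(s['tcp_rot']); d=snap('scene'); W=cloud(d)
P=T.inv().apply(W.reshape(-1,3)-s['eef_pos'])*1000
m=(abs(P[:,0])<22)&(abs(P[:,1])<30)&(P[:,2]>-100)&(P[:,2]<-22)
q=P[m]; 
for a in range(-70,-20,4):
    b=q[(q[:,2]>=a)&(q[:,2]<a+4)]
    if len(b): print(a,len(b),b.min(0).round(),b.max(0).round())
E
```

```text
eef_pos: [0.4912, 0.3909, -0.02]
contact_force: [-2.5, -1.9, 7.5]
eef_pos: [0.4913, 0.3909, -0.0201]
contact_force: [-6.1, -5.1, 17.0]
-70 2 [-14.  -9. -69.] [  5.  -6. -68.]
-66 1 [ 12.  -9. -63.] [ 12.  -9. -63.]
-50 3 [ -7. -18. -49.] [  0. -16. -46.]
-46 4 [ -5. -16. -46.] [  6. -15. -42.]
-42 6 [ -7. -16. -41.] [  6. -13. -38.]
-38 5 [-10. -14. -37.] [  8.  -7. -35.]
-34 10 [ -6. -15. -34.] [ 10.  -3. -30.]
-30 3 [-10. -12. -29.] [  9.  -6. -26.]
-26 34 [-22. -30. -25.] [ 22.  27. -22.]
```

Contact comes at a reported z of -0.020, so the real tip is 20 mm above the reported TCP and I'll correct every height by that. Regrasping motor 1.

```bash
python3 -m crank '[[[0,0,-45],0,100],[[0,0,-45],0,60],[[-10,61,-45],0,60],[[-10,61,-45],0,60],[[-10,61,-20],0,60],[[-10,61,-6],0,60],[[-10,61,-6],0,60],[[-10,61,-6],0,60],[[-10,61,-6],0,60]]'; python3 -m crank '[[[0,0,0],0,235],[[0,0,0],0,235],[[0,0,0],0,235],[[0,0,0],0,235],[[0,0,0],0,235],[[0,0,0],0,235]]' 40
```

```text
time: 12.0
eef_pos: [0.5463, 0.3631, -0.0168]
tcp_rot: [0.809, 0.588, 0.001, 0.0]
contact_force: [0.0, 0.3, -0.0]
opening: 0.765
finger_force: 0.0
time: 12.6
eef_pos: [0.5465, 0.3629, -0.0167]
tcp_rot: [0.809, 0.588, 0.001, 0.0]
contact_force: [-0.2, -0.0, 4.9]
opening: 0.225
finger_force: 39.1
```

Gripped at an opening of 0.225 with 39 N. Carrying it to the case.

```bash
python3 -c "
from h import *
go((.5,.05,.13),87)"; python3 -m crank '[[[0,0,-50],0,235],[[0,0,-100],0,235],[[0,0,-147],0,235],[[0,0,-147],0,235],[[0,0,-147],0,235]]'; python3 -c "
from h import *
go((.48,0,.13),87);go((.4455,-.2391,.13),87)"
```

```text
t 12.6 at [ 0.5465  0.3629 -0.0167] ang 72.0 q [ 25.  29. 100.   0.  51.  43.] SHIFT [-311.8   52.6 -147. ] TURN -15.0
time: 13.1
eef_pos: [0.5469, 0.3628, 0.131]
tcp_rot: [0.809, 0.588, 0.002, 0.0]
contact_force: [-1.1, 0.0, -1.5]
opening: 0.224
finger_force: 38.6
t 13.1 at [0.5469 0.3628 0.131 ] ang 72.0 q [25. 18. 97. -0. 65. 43.] SHIFT [-365.7   48.7    0.4] TURN -15.0
t 13.1 at [0.5469 0.3628 0.131 ] ang 72.0 q [25. 18. 97. -0. 65. 43.] SHIFT [-603.7   89.8    0. ] TURN -15.0
```

```bash
python3 -m crank '[[[-366,49,0],-15,235],[[-366,49,0],-15,235],[[-366,49,0],-15,235],[[-366,49,0],-15,235],[[-366,49,0],-15,235],[[-366,49,0],-15,235],[[-366,49,0],-15,235],[[-604,90,0],-15,235],[[-604,90,0],-15,235],[[-604,90,0],-15,235]]'; python3 -m crank '[[[0,0,0],0,235],[[0,0,0],0,235],[[0,0,0],0,235]]'; python3 -c "
from h import *
go((.4455,-.2391,.12),87)"
```

```text
time: 14.1
eef_pos: [0.4587, -0.1312, 0.1268]
tcp_rot: [0.726, 0.688, -0.001, -0.002]
contact_force: [1.2, 0.5, -0.3]
opening: 0.223
finger_force: 38.6
time: 14.4
eef_pos: [0.4601, -0.1288, 0.1277]
tcp_rot: [0.725, 0.688, -0.0, -0.002]
contact_force: [0.1, 0.7, -0.2]
opening: 0.225
finger_force: 38.6
t 14.4 at [ 0.4601 -0.1288  0.1277] ang 87.0 q [-28.  -4. 122.   0.  62. -25.] SHIFT [-110.9   -8.8    7.5] TURN 0.0
```

```bash
python3 -m crank '[[[-111,-9,0],0,235],[[-111,-9,0],0,235],[[-111,-9,0],0,235],[[-111,-9,40],0,235],[[-111,-9,80],0,235],[[-111,-9,120],0,235],[[-111,-9,137],0,235],[[-111,-9,137],0,235],[[-111,-9,137],0,235]]'; python3 -m crank '[[[0,0,0],0,165],[[0,0,0],0,165],[[0,0,0],0,165],[[0,0,-50],0,165],[[0,0,-100],0,165],[[0,0,-140],0,165]]'; python3 -c "
from h import *
go((.49,.05,.13),70);go((.426,.446,.13),158)"
```

```text
time: 15.3
eef_pos: [0.4465, -0.2383, -0.0083]
tcp_rot: [0.725, 0.689, 0.0, -0.001]
contact_force: [0.0, -2.0, -0.5]
opening: 0.224
finger_force: 39.6
time: 15.9
eef_pos: [0.4469, -0.2399, 0.135]
tcp_rot: [0.725, 0.689, 0.0, 0.001]
contact_force: [1.0, -1.3, -0.4]
opening: 0.353
finger_force: 0.0
t 15.9 at [ 0.4469 -0.2399  0.135 ] ang 87.1 q [-40.  -0. 118.   0.  63. -37.] SHIFT [291.7  28.2   4.7] TURN 17.1
t 15.9 at [ 0.4469 -0.2399  0.135 ] ang 87.1 q [-40.  -0. 118.   0.  63. -37.] SHIFT [683.9 -56.1   4.3] TURN -70.9
```

```bash
python3 -m crank '[[[241,21,0],12,100],[[241,21,0],12,100],[[241,21,0],12,100],[[241,21,0],12,100],[[583,-47,0],24,100],[[583,-47,0],24,100],[[583,-47,0],24,100],[[583,-47,0],24,100],[[583,-47,0],24,60],[[583,-47,0],24,60]]'; python3 -m crank '[[[0,0,0],0,60],[[0,0,0],0,60],[[0,0,0],0,60],[[0,0,0],0,60]]'
python3 - <<'E'
from mot import *
snap('top');snap('scene'); motors()
go((.430,.345,.13),63);go((.430,.345,-.017),63)
E
```

```text
time: 16.9
eef_pos: [0.4398, 0.2482, 0.1327]
tcp_rot: [0.852, 0.523, 0.0, 0.0]
contact_force: [0.5, -0.1, -0.1]
opening: 0.763
finger_force: 0.0
time: 17.3
eef_pos: [0.4412, 0.2445, 0.1323]
tcp_rot: [0.853, 0.522, -0.0, 0.0]
contact_force: [-0.2, -0.9, 0.0]
opening: 0.766
finger_force: 0.0
top c 0.4352 0.44 size 19 40 axis -0.918 0.397 deg 156.6 high pts along 0.0036 113
scene c 0.4332 0.4442 size 22 48 axis -0.949 0.316 deg 161.6 high pts along 0.0037 60
t 17.4 at [0.4413 0.2445 0.1324] ang 62.9 q [ 17.  -1. 118.  -0.  63.  45.] SHIFT [ 84.3 -56.    2.4] TURN -0.1
t 17.4 at [0.4413 0.2445 0.1324] ang 62.9 q [ 17.  -1. 118.  -0.  63.  45.] SHIFT [ 84.3 -56.  149.4] TURN -0.1
```

```bash
python3 -m crank '[[[84,-56,2],0,60],[[84,-56,2],0,60],[[84,-56,40],0,60],[[84,-56,80],0,60],[[84,-56,120],0,60],[[84,-56,149],0,60],[[84,-56,149],0,60],[[84,-56,149],0,60],[[84,-56,149],0,60],[[84,-56,149],0,235]]'; python3 -m crank '[[[0,0,0],0,235],[[0,0,0],0,235],[[0,0,0],0,235],[[0,0,0],0,235],[[0,0,0],0,235],[[0,0,-50],0,235],[[0,0,-100],0,235],[[0,0,-147],0,235],[[0,0,-147],0,235],[[0,0,-147],0,235]]'; python3 -c "
from h import *
go((.48,0,.13),87);go((.449,-.1752,.13),87)"
```

```text
time: 18.4
eef_pos: [0.4312, 0.3467, -0.0141]
tcp_rot: [0.853, 0.522, 0.002, 0.0]
contact_force: [0.5, 1.1, 0.9]
opening: 0.611
finger_force: 0.0
time: 19.4
eef_pos: [0.4299, 0.3463, 0.1318]
tcp_rot: [0.853, 0.522, 0.002, 0.0]
contact_force: [0.4, -0.1, -1.0]
opening: 0.219
finger_force: 39.3
t 19.4 at [0.4299 0.3463 0.1318] ang 63.0 q [ 28.   5. 112.   0.  63.  55.] SHIFT [-285.8  201.9    1.4] TURN -24.0
t 19.4 at [0.4299 0.3463 0.1318] ang 63.0 q [ 28.   5. 112.   0.  63.  55.] SHIFT [-456.   253.9    1.1] TURN -24.0
```

```bash
python3 -m crank '[[[-286,202,0],-24,235],[[-286,202,0],-24,235],[[-286,202,0],-24,235],[[-286,202,0],-24,235],[[-286,202,0],-24,235],[[-286,202,0],-24,235],[[-286,202,0],-24,235],[[-456,254,0],-24,235],[[-456,254,0],-24,235],[[-456,254,0],-24,235]]'; python3 -m crank '[[[0,0,0],0,235],[[0,0,0],0,235],[[0,0,0],0,235]]'; python3 -c "
from h import *
go((.449,-.1752,-.011),87)"
```

```text
time: 20.4
eef_pos: [0.4525, -0.1351, 0.1277]
tcp_rot: [0.726, 0.688, -0.001, -0.002]
contact_force: [1.7, -0.5, -0.5]
opening: 0.218
finger_force: 39.3
time: 20.7
eef_pos: [0.4538, -0.1328, 0.1287]
tcp_rot: [0.725, 0.688, -0.0, -0.002]
contact_force: [1.2, 0.5, -0.5]
opening: 0.221
finger_force: 39.3
t 20.7 at [ 0.4538 -0.1328  0.1287] ang 87.0 q [-29.  -4. 122.   0.  63. -26.] SHIFT [-42.9  -2.1 139.6] TURN 0.0
```

```bash
python3 -m crank '[[[-43,-2,0],0,235],[[-43,-2,0],0,235],[[-43,-2,0],0,235],[[-43,-2,40],0,235],[[-43,-2,80],0,235],[[-43,-2,120],0,235],[[-43,-2,139],0,235],[[-43,-2,139],0,235],[[-43,-2,139],0,235]]'; python3 -m crank '[[[0,0,0],0,165],[[0,0,0],0,165],[[0,0,0],0,165],[[0,0,-50],0,165],[[0,0,-100],0,165],[[0,0,-140],0,165],[[0,0,-140],0,165],[[0,0,-140],0,165]]'; python3 -c "
from h import *
go((.48,0.05,.13),105);go((.43,.30,.13),137);go((.426,.446,.13),158)"
```

```text
time: 21.6
eef_pos: [0.4506, -0.175, -0.009]
tcp_rot: [0.725, 0.689, -0.0, -0.001]
contact_force: [0.1, -0.3, -0.0]
opening: 0.218
finger_force: 41.1
time: 22.4
eef_pos: [0.4507, -0.1773, 0.1324]
tcp_rot: [0.726, 0.688, 0.0, 0.001]
contact_force: [-0.3, 0.6, 0.2]
opening: 0.351
finger_force: 0.0
t 22.4 at [ 0.4507 -0.1773  0.1324] ang 87.0 q [-33.  -3. 121.  -0.  63. -30.] SHIFT [228.5  17.2   2.2] TURN -18.0
t 22.4 at [ 0.4507 -0.1773  0.1324] ang 87.0 q [-33.  -3. 121.  -0.  63. -30.] SHIFT [475.5 -45.9   1.7] TURN -50.0
t 22.4 at [ 0.4507 -0.1773  0.1324] ang 87.0 q [-33.  -3. 121.  -0.  63. -30.] SHIFT [621.1 -57.6   1.5] TURN -71.0
```

```bash
python3 -m crank '[[[228,17,0],-71,100],[[228,17,0],-71,100],[[228,17,0],-71,100],[[228,17,0],-71,100],[[475,-46,0],-71,100],[[475,-46,0],-71,100],[[475,-46,0],-71,100],[[475,-46,0],-71,100],[[475,-46,0],-71,60],[[475,-46,0],-71,60]]'; python3 -m crank '[[[0,0,0],0,60],[[0,0,0],0,60],[[0,0,0],0,60]]'
python3 - <<'E'
from mot import *
snap('top');snap('scene'); motors()
go((.426,.446,.10),158)
E
```

```text
time: 23.4
eef_pos: [0.4268, 0.3018, 0.1287]
tcp_rot: [0.19, 0.982, -0.001, -0.002]
contact_force: [0.6, 0.3, 0.1]
opening: 0.762
finger_force: 0.0
time: 23.7
eef_pos: [0.4288, 0.2986, 0.1298]
tcp_rot: [0.191, 0.982, -0.001, -0.001]
contact_force: [-0.6, -0.4, -1.0]
opening: 0.765
finger_force: 0.0
top c 0.4372 0.4365 size 28 51 axis -0.986 0.166 deg 170.5 high pts along 0.0005 112
scene c 0.4477 0.3583 size 84 63 axis -0.987 0.159 deg 170.9 high pts along 0.0113 787
scene c 0.4216 0.4432 size 34 91 axis 1.0 0.007 deg 0.4 high pts along 0.0063 59
t 23.8 at [0.4295 0.2985 0.1306] ang 157.9 q [ 24.   2. 116.  -0.  63. -44.] SHIFT [ 58.7 135.4  30.5] TURN -0.1
```

```bash
python3 -m crank '[[[59,135,0],0,60],[[59,135,0],0,60],[[59,135,0],0,60],[[59,135,40],0,60],[[59,135,80],0,60],[[59,135,120],0,60],[[59,135,147],0,60],[[59,135,147],0,60],[[59,135,147],0,60],[[59,135,147],0,60]]'; python3 -m crank '[[[0,0,0],0,235],[[0,0,0],0,235],[[0,0,0],0,235],[[0,0,0],0,235],[[0,0,0],0,235],[[0,0,0],0,235],[[0,0,-50],0,235],[[0,0,-100],0,235],[[0,0,-147],0,235],[[0,0,-147],0,235]]'; python3 -c "
from h import *
go((.48,0,.13),87);go((.4941,-.2118,.13),87)"
```

```text
time: 24.8
eef_pos: [0.4275, 0.4478, -0.0131]
tcp_rot: [0.191, 0.982, 0.002, 0.001]
contact_force: [0.9, 0.2, 0.8]
opening: 0.765
finger_force: 0.0
time: 25.8
eef_pos: [0.4295, 0.4503, 0.1404]
tcp_rot: [0.191, 0.982, 0.006, 0.005]
contact_force: [1.3, 1.3, 0.4]
opening: 0.214
finger_force: 39.3
t 25.8 at [0.4295 0.4503 0.1404] ang 158.0 q [ 37.  13. 102.   0.  64. -31.] SHIFT [-215.5 -398.7    6.8] TURN 71.0
t 25.8 at [0.4295 0.4503 0.1404] ang 158.0 q [ 37.  13. 102.   0.  64. -31.] SHIFT [-307.9 -589.8    4.9] TURN 71.0
```

```bash
python3 -m crank '[[[-216,-399,7],71,235],[[-216,-399,7],71,235],[[-216,-399,7],71,235],[[-216,-399,7],71,235],[[-216,-399,7],71,235],[[-216,-399,7],71,235],[[-216,-399,7],71,235],[[-216,-399,7],71,235],[[-308,-590,7],71,235],[[-308,-590,7],71,235]]'; python3 -m crank '[[[0,0,0],0,235],[[0,0,0],0,235],[[0,0,0],0,235]]'; python3 -c "
from h import *
go((.4941,-.2118,-.011),87)"
```

```text
time: 26.8
eef_pos: [0.4768, -0.0519, 0.1242]
tcp_rot: [0.726, 0.688, -0.0, -0.0]
contact_force: [0.5, 0.1, -0.3]
opening: 0.214
finger_force: 39.4
time: 27.1
eef_pos: [0.4769, -0.0491, 0.1242]
tcp_rot: [0.725, 0.688, -0.0, -0.001]
contact_force: [0.4, -0.4, -0.5]
opening: 0.216
finger_force: 39.3
t 27.1 at [ 0.4769 -0.0491  0.1242] ang 87.0 q [-18.  -3. 122.   0.  62. -15.] SHIFT [-161.7   25.9  135. ] TURN 0.0
```

```bash
python3 -m crank '[[[-162,26,0],0,235],[[-162,26,0],0,235],[[-162,26,0],0,235],[[-162,26,0],0,235],[[-162,26,40],0,235],[[-162,26,80],0,235],[[-162,26,120],0,235],[[-162,26,135],0,235],[[-162,26,135],0,235],[[-162,26,135],0,235]]'; python3 -m crank '[[[0,0,0],0,165],[[0,0,0],0,165],[[0,0,0],0,165],[[0,0,-50],0,165],[[0,0,-100],0,165],[[0,0,-150],0,165],[[0,0,-150],0,165],[[0,0,-150],0,165]]'; python3 -c "
from h import *
go((.5,.05,.16),90);go((.51,.225,.16),0)"
```

```text
time: 28.1
eef_pos: [0.4957, -0.2119, -0.0096]
tcp_rot: [0.725, 0.689, 0.0, 0.0]
contact_force: [0.1, 0.1, -0.1]
opening: 0.22
finger_force: 51.2
time: 28.9
eef_pos: [0.4959, -0.2139, 0.1421]
tcp_rot: [0.726, 0.688, 0.0, 0.002]
contact_force: [0.3, 0.4, -0.8]
opening: 0.35
finger_force: 0.0
t 28.9 at [ 0.4959 -0.2139  0.1421] ang 87.0 q [-34.   3. 113.   0.  64. -31.] SHIFT [263.7  -9.8 -18.6] TURN -3.0
t 28.9 at [ 0.4959 -0.2139  0.1421] ang 87.0 q [-34.   3. 113.   0.  64. -31.] SHIFT [439.   -9.  -18.9] TURN 87.0
```

All three motors are released in the wide compartment. Next is the jug.

```bash
python3 -m crank '[[[264,-10,-19],-89,0],[[264,-10,-19],-89,0],[[264,-10,-19],-89,0],[[264,-10,-19],-89,0],[[264,-10,-19],-89,0],[[264,-10,-19],-89,0],[[439,-9,-19],-89,0],[[439,-9,-19],-89,0],[[439,-9,-19],-89,0],[[439,-9,-19],-89,0]]'; python3 -m crank '[[[0,0,0],-2,0],[[0,0,0],-2,0],[[0,0,0],-2,0],[[0,0,0],-2,0]]'
python3 - <<'E'
from h import *
d=snap('scene'); W=cloud(d)
m=(W[...,0]>.41)&(W[...,0]<.60)&(W[...,1]>.17)&(W[...,1]<.28)&(W[...,2]>.044)&(W[...,2]<.072)
q=W[m]; print(cv2.minAreaRect(q[:,:2].astype(np.float32)),q.min(0),q.max(0))
mm=(W[...,0]>.38)&(W[...,0]<.52)&(W[...,1]>-.3)&(W[...,1]<-.08)
go((.486,.225,-.008),178); go((.486,.225,.10),178)
c=d['frame'][130:250,330:430]; j=d['frame'][205:285,220:320]
cv2.imwrite('pics/cj.png',np.hstack([cv2.resize(c,(400,480)),cv2.resize(j,(400,480))]))
E
```

```text
time: 29.9
eef_pos: [0.5072, 0.2286, 0.1563]
tcp_rot: [0.057, 0.998, -0.0, -0.002]
contact_force: [0.5, -1.1, 0.5]
opening: 1.0
finger_force: 0.0
time: 30.3
eef_pos: [0.5086, 0.2248, 0.158]
tcp_rot: [0.045, 0.999, -0.0, -0.001]
contact_force: [-0.2, -0.0, 0.1]
opening: 1.0
finger_force: 0.0
((0.5096610188484192, 0.22765249013900757), (0.06209235638380051, 0.13843435049057007), 87.7302474975586) [0.44051931 0.19493974 0.04406443] [0.57892743 0.25933119 0.06649079]
t 30.35 at [0.5089 0.2248 0.1583] ang 174.8 q [ 13.   4. 110.   0.  66. -71.] SHIFT [ 22.6  -1.8 166.3] TURN -3.2
t 30.35 at [0.5089 0.2248 0.1583] ang 174.8 q [ 13.   4. 110.   0.  66. -71.] SHIFT [22.7 -1.9 58.3] TURN -3.2
```

View pics/cj.png

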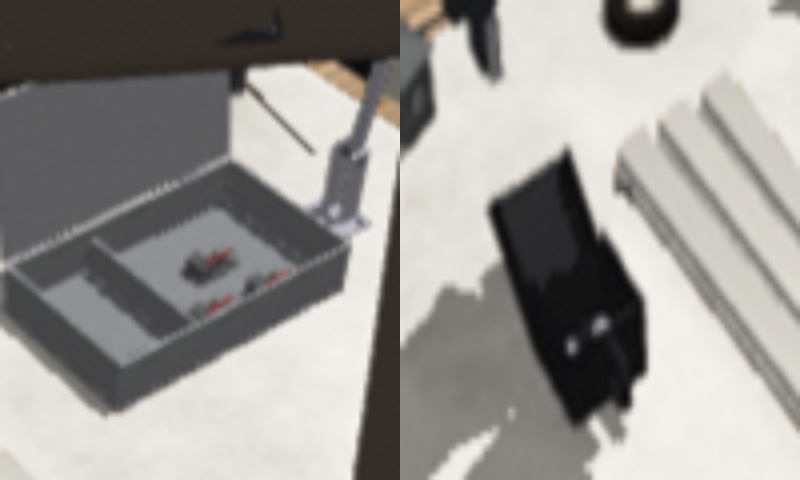

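All three motors lie in the wide compartment (left crop (205,265), (215,305), (262,280)), the clamp stands upright at (350,170), and the jug shows two balls at (572,347) and (600,325). Gripping the jug.

```bash
python3 -m crank '[[[23,-1,0],-3,0],[[23,-1,40],-3,0],[[23,-1,80],-3,0],[[23,-1,120],-3,0],[[23,-1,150],-3,0],[[23,-1,166],-3,0],[[23,-1,166],-3,0],[[23,-1,166],-3,0],[[23,-1,166],-3,0]]' 20; python3 -m crank '[[[0,0,0],0,120],[[0,0,0],0,120],[[0,0,0],0,120],[[0,0,0],0,120],[[0,0,0],0,120]]' 20
```

```text
time: 31.25
eef_pos: [0.4876, 0.2267, -0.0054]
tcp_rot: [0.018, 1.0, 0.0, 0.001]
contact_force: [0.9, 0.4, 0.8]
opening: 1.002
finger_force: 0.0
time: 31.75
eef_pos: [0.4872, 0.2268, -0.0056]
tcp_rot: [0.018, 1.0, 0.0, 0.001]
contact_force: [-1.0, -1.0, 5.5]
opening: 0.7
finger_force: 22.6
```

```bash
python3 -m crank '[[[0,0,-20],0,120],[[0,0,-45],0,120],[[0,0,-70],0,120],[[0,0,-100],0,120],[[0,0,-100],0,120],[[0,0,-100],0,120],[[0,0,-100],0,120]]'
cat > jug.py <<'E'
from h import *
def jug():
    """side profile of jug in tool frame: along -toolx (spout dir) vs height rel. eef"""
    s=get_state(); T=R.from_quat(s['tcp_rot']); d=snap('scene'); W=cloud(d).reshape(-1,3)
    P=T.inv().apply(W-s['eef_pos'])*1000; f=-P[:,0]; h=-P[:,2]
    m=(abs(P[:,1])<36)&(f>-75)&(f<115)&(h>-90)&(h<75)&(W[:,2]>.012)
    print('eef',s['eef_pos'].round(4),'opening',s['opening'],'F',s['finger_force'],s['contact_force'].round(1))
    for a in range(-75,115,10):
        k=m&(f>=a)&(f<a+10)
        if k.sum()>2: print(a+5,k.sum(),'h',h[k].min().round(),h[k].max().round(),'y',P[k,1].min().round(),P[k,1].max().round())
E
python3 -c "
from jug import *
jug(); go((.485,.05,.16),87)"
```

```text
time: 32.45
eef_pos: [0.4845, 0.2263, 0.0909]
tcp_rot: [0.018, 1.0, -0.0, -0.002]
contact_force: [0.6, -0.1, -0.9]
opening: 0.696
finger_force: 22.6
eef [0.4845 0.2263 0.0909] opening 0.6960323072039117 F 22.573838531970978 [ 0.6 -0.1 -0.9]
-50 26 h 25.0 49.0 y -1.0 8.0
-40 19 h 20.0 50.0 y -1.0 7.0
-30 229 h 3.0 58.0 y -29.0 32.0
-20 55 h 3.0 55.0 y -27.0 32.0
-10 73 h 8.0 74.0 y -36.0 36.0
0 34 h 5.0 74.0 y -32.0 35.0
10 28 h 4.0 73.0 y -32.0 34.0
20 55 h 4.0 53.0 y -28.0 8.0
30 77 h 3.0 48.0 y -28.0 10.0
40 61 h 9.0 48.0 y -27.0 31.0
50 13 h 19.0 25.0 y -27.0 -12.0
60 3 h 29.0 32.0 y 15.0 19.0
70 9 h 32.0 68.0 y 5.0 31.0
80 4 h 50.0 65.0 y 17.0 31.0
90 8 h 47.0 51.0 y 5.0 18.0
t 32.5 at [0.4844 0.2262 0.0906] ang 177.9 q [ 14.   7. 115.   0.  58. -74.] SHIFT [  -6.7 -176.2  -69.2] TURN -89.1
```

The jug hangs level, with no droop. Carrying and turning it to face the case from the left side.

```bash
python3 -m crank '[[[-2,-30,0],8,120],[[-4,-60,0],16,120],[[-5,-90,0],24,120],[[-6,-110,0],32,120],[[-7,-130,0],40,120],[[-8,-150,0],48,120],[[-9,-165,0],56,120],[[-10,-180,0],64,120],[[-10,-193,0],72,120],[[-10,-193,0],80,120]]'; python3 -m crank '[[[0,0,0],8,120],[[0,0,0],11,120],[[0,0,0],11,120],[[0,0,0],11,120],[[0,0,0],11,120]]'; python3 -c "
from jug import *
jug(); go((.4876,.033,.036),87)"
```

```text
time: 33.5
eef_pos: [0.488, 0.0322, 0.0911]
tcp_rot: [0.659, 0.752, -0.001, -0.001]
contact_force: [0.8, -0.9, -1.7]
opening: 0.7
finger_force: 22.7
time: 34.0
eef_pos: [0.4887, 0.0335, 0.0923]
tcp_rot: [0.726, 0.688, -0.0, -0.0]
contact_force: [-0.9, 0.3, -1.7]
opening: 0.7
finger_force: 22.7
eef [0.4887 0.0335 0.0923] opening 0.6998992847159842 F 22.65183538198471 [-0.9  0.3 -1.7]
-70 72 h -80.0 -66.0 y -36.0 33.0
-60 65 h -74.0 33.0 y -36.0 34.0
-50 52 h -73.0 51.0 y -32.0 32.0
-40 89 h -80.0 51.0 y -35.0 35.0
-30 246 h -74.0 56.0 y -36.0 34.0
-20 104 h -75.0 73.0 y -35.0 36.0
-10 72 h -72.0 73.0 y -36.0 35.0
0 62 h 4.0 72.0 y -34.0 34.0
10 64 h 5.0 58.0 y -35.0 33.0
20 43 h 6.0 41.0 y -34.0 28.0
30 36 h 3.0 44.0 y -34.0 26.0
40 39 h 10.0 54.0 y -36.0 27.0
50 27 h 19.0 60.0 y -35.0 24.0
60 41 h 25.0 65.0 y -35.0 25.0
70 63 h 30.0 70.0 y -34.0 31.0
80 63 h 37.0 62.0 y -35.0 27.0
90 156 h -80.0 51.0 y -36.0 34.0
100 4 h -79.0 -45.0 y -18.0 20.0
t 34.05 at [0.4888 0.0335 0.0925] ang 87.0 q [ -8.   1. 121.   0.  58.  -5.] SHIFT [-0.6 -1.1 56.5] TURN -0.0
```

```bash
python3 -m crank '[[[0,0,28],0,120],[[0,0,56],0,120],[[0,0,56],0,120],[[0,0,56],0,120],[[-10,0,56],0,120],[[-18,0,56],0,120],[[-22,0,56],0,120],[[-22,0,56],0,120],[[-22,0,56],0,120]]'; python3 -m crank '[[[-2,0,0],0,120],[[-4,0,0],0,120],[[-6,0,0],0,120],[[-8,0,0],0,120],[[-8,0,0],0,120]]'
```

```text
time: 34.95
eef_pos: [0.4882, 0.0111, 0.0374]
tcp_rot: [0.726, 0.688, 0.0, 0.0]
contact_force: [0.6, 0.4, -1.8]
opening: 0.702
finger_force: 22.9
time: 35.45
eef_pos: [0.4875, 0.0033, 0.0369]
tcp_rot: [0.726, 0.688, -0.0, -0.0]
contact_force: [-0.2, -0.5, -1.2]
opening: 0.7
finger_force: 22.9
```

```bash
python3 -m crank '[[[-2,0,0],0,120],[[-4,0,0],0,120],[[-4,0,0],0,120],[[-4,0,0],0,120]]'; python3 -m crank '[[[-2,0,0],0,120],[[-4,0,0],0,120],[[-4,0,0],0,120],[[-4,0,0],0,120]]'
```

```text
time: 35.85
eef_pos: [0.4874, 0.0011, 0.0373]
tcp_rot: [0.726, 0.687, 0.001, -0.001]
contact_force: [-0.8, 7.2, 1.1]
opening: 0.703
finger_force: 22.8
time: 36.25
eef_pos: [0.4865, 0.0, 0.0378]
tcp_rot: [0.727, 0.687, 0.003, -0.004]
contact_force: [-1.8, 17.0, 5.8]
opening: 0.697
finger_force: 20.1
```

Contact at y = 0.001, as predicted. Starting the tilt: forward and up.

```bash
python3 -m crank '[[[-1,0,-2],0,120],[[-2,0,-4],0,120],[[-4,0,-6],0,120],[[-5,0,-8],0,120],[[-5,0,-8],0,120]]'; python3 -c "
from jug import *
jug()"
```

```text
time: 36.75
eef_pos: [0.4859, -0.0072, 0.0449]
tcp_rot: [0.726, 0.687, 0.001, -0.003]
contact_force: [-1.3, 8.6, 0.8]
opening: 0.699
finger_force: 22.3
eef [ 0.4859 -0.0072  0.0449] opening 0.6986827640423084 F 22.290846705436707 [-1.3  8.6  0.8]
-70 59 h -27.0 -18.0 y -33.0 34.0
-60 67 h -27.0 51.0 y -36.0 34.0
-50 20 h -23.0 55.0 y -32.0 1.0
-40 45 h 8.0 57.0 y -34.0 22.0
-30 173 h 9.0 61.0 y -34.0 29.0
-20 44 h 6.0 71.0 y -33.0 34.0
-10 68 h 4.0 74.0 y -36.0 36.0
0 52 h 4.0 74.0 y -35.0 33.0
10 55 h 2.0 75.0 y -31.0 31.0
20 50 h 1.0 51.0 y -33.0 29.0
30 27 h 6.0 36.0 y -34.0 27.0
40 30 h 10.0 47.0 y -33.0 26.0
50 70 h -32.0 49.0 y -35.0 30.0
60 25 h -10.0 55.0 y -33.0 -8.0
70 45 h 23.0 57.0 y -34.0 30.0
80 37 h 27.0 51.0 y -33.0 28.0
90 7 h 33.0 37.0 y -8.0 25.0
```

It is tilting, about 9° so far. Continuing.

```bash
python3 -m crank '[[[-2,0,-3],0,120],[[-4,0,-6],0,120],[[-7,0,-9],0,120],[[-10,0,-12],0,120],[[-13,0,-14],0,120],[[-16,0,-16],0,120],[[-16,0,-16],0,120],[[-16,0,-16],0,120]]'; python3 -c "
from jug import *
jug()"
```

```text
time: 37.6
eef_pos: [0.4858, -0.0258, 0.0613]
tcp_rot: [0.726, 0.688, -0.0, -0.0]
contact_force: [-2.3, 4.2, 1.1]
opening: 0.698
finger_force: 22.9
eef [ 0.4858 -0.0258  0.0613] opening 0.6981574620313155 F 22.89959192276001 [-2.3  4.2  1.1]
-70 3 h -41.0 -38.0 y -34.0 -25.0
-60 21 h 37.0 66.0 y -8.0 1.0
-50 46 h 20.0 71.0 y -32.0 28.0
-40 112 h 19.0 66.0 y -33.0 30.0
-30 131 h 12.0 69.0 y -35.0 29.0
-20 51 h 9.0 69.0 y -34.0 34.0
-10 57 h 0.0 74.0 y -36.0 35.0
0 47 h -4.0 72.0 y -36.0 34.0
10 43 h -2.0 74.0 y -32.0 33.0
20 38 h -3.0 44.0 y -34.0 28.0
30 94 h -49.0 31.0 y -36.0 28.0
40 24 h -24.0 30.0 y -34.0 24.0
50 28 h 4.0 34.0 y -33.0 29.0
60 26 h 5.0 36.0 y -34.0 27.0
70 24 h 6.0 36.0 y -33.0 3.0
110 38 h -49.0 -20.0 y -34.0 36.0
```

Tilt is about 35°. Going on to around 57°.

```bash
python3 -m crank '[[[-3,0,-2],0,120],[[-6,0,-4],0,120],[[-9,0,-6],0,120],[[-12,0,-7],0,120],[[-15,0,-8],0,120],[[-18,0,-9],0,120],[[-20,0,-10],0,120],[[-22,0,-10],0,120],[[-22,0,-10],0,120],[[-22,0,-10],0,120]]'
python3 - <<'E'
from jug import *
jug()
d=load('scene'); cv2.imwrite('pics/p1.png',cv2.resize(d['frame'][150:250,310:420],None,fx=5,fy=5,interpolation=cv2.INTER_CUBIC))
E
```

```text
time: 38.65
eef_pos: [0.4851, -0.0478, 0.0715]
tcp_rot: [0.726, 0.688, 0.0, 0.001]
contact_force: [-0.2, 4.5, 2.4]
opening: 0.701
finger_force: 23.7
eef [ 0.4851 -0.0478  0.0715] opening 0.700593555106083 F 23.720678687095642 [-0.2  4.5  2.4]
-60 19 h 37.0 72.0 y -27.0 10.0
-50 82 h 29.0 74.0 y -34.0 29.0
-40 90 h 25.0 59.0 y -33.0 30.0
-30 120 h 11.0 73.0 y -33.0 28.0
-20 77 h 4.0 74.0 y -34.0 36.0
-10 56 h -3.0 75.0 y -36.0 35.0
0 33 h -7.0 73.0 y -35.0 32.0
10 124 h -59.0 67.0 y -36.0 34.0
20 23 h -27.0 36.0 y -34.0 32.0
30 29 h -8.0 24.0 y -35.0 29.0
40 22 h -8.0 19.0 y -34.0 30.0
50 26 h -14.0 19.0 y -34.0 28.0
60 22 h -14.0 17.0 y -33.0 29.0
90 61 h -59.0 -31.0 y -33.0 36.0
100 17 h -59.0 -34.0 y -33.0 27.0
```

View pics/p1.png

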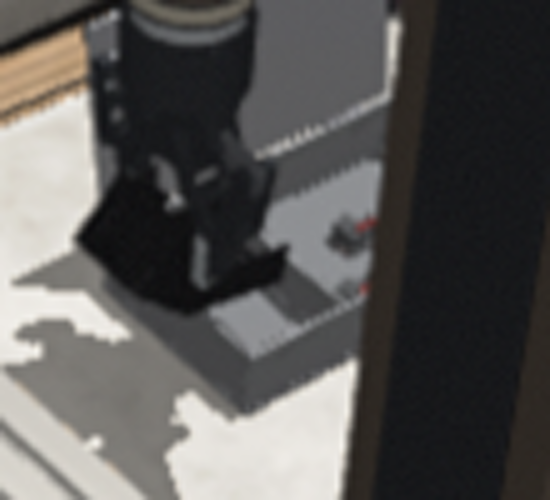

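The jug tilts over the left wall with its lip inside the narrow compartment at (285,265). The slope reads about 48°, so I'll tip further.

```bash
python3 -m crank '[[[-2,0,-1],0,120],[[-4,0,-1],0,120],[[-6,0,-2],0,120],[[-8,0,-2],0,120],[[-10,0,-3],0,120],[[-12,0,-3],0,120],[[-14,0,-3],0,120],[[-14,0,-3],0,120],[[-14,0,-3],0,120],[[-14,0,-3],0,120]]'; python3 -m crank '[[[-2,0,0],0,120],[[-4,0,0],0,120],[[-4,0,0],0,120],[[-4,0,0],0,120],[[-4,0,0],0,120],[[-4,0,0],0,120],[[-4,0,0],0,120]]'
python3 - <<'E'
from jug import *
jug()
E
```

```text
time: 39.7
eef_pos: [0.484, -0.0615, 0.074]
tcp_rot: [0.726, 0.688, -0.0, 0.0]
contact_force: [0.3, 0.2, -1.9]
opening: 0.7
finger_force: 23.5
time: 40.4
eef_pos: [0.4838, -0.0654, 0.0739]
tcp_rot: [0.726, 0.688, -0.0, -0.0]
contact_force: [-0.4, 0.5, -1.4]
opening: 0.703
finger_force: 23.5
eef [ 0.4838 -0.0654  0.0739] opening 0.7030816280865736 F 23.53167414665222 [-0.4  0.5 -1.4]
-60 21 h 40.0 73.0 y -31.0 10.0
-50 78 h 33.0 73.0 y -33.0 28.0
-40 91 h 19.0 74.0 y -34.0 29.0
-30 105 h 9.0 74.0 y -34.0 31.0
-20 92 h -0.0 75.0 y -34.0 35.0
-10 203 h -62.0 75.0 y -36.0 36.0
0 39 h -62.0 72.0 y -34.0 33.0
10 23 h -7.0 58.0 y -34.0 34.0
20 19 h -11.0 35.0 y -33.0 25.0
30 25 h -12.0 20.0 y -33.0 28.0
40 20 h -13.0 15.0 y -34.0 27.0
50 30 h -62.0 16.0 y -33.0 27.0
60 16 h -62.0 11.0 y -31.0 28.0
70 22 h -60.0 -35.0 y -32.0 -2.0
80 35 h -61.0 -35.0 y -36.0 29.0
100 10 h -59.0 -53.0 y -33.0 -21.0
110 7 h -59.0 -54.0 y -32.0 -20.0
```

The foot slipped over the rim. I'll re-hook it deeper, then tip again, after checking numerically for balls in the compartment.

```bash
cat > balls.py <<'E'
from h import *
def balls():
    for n in('scene','top'):
        d=snap(n); W=cloud(d); c,s=np.cos(-.055),np.sin(-.055)
        x=W[...,0]-.481;y=W[...,1]+.177; X=c*x+s*y; Y=-s*x+c*y
        m=(abs(X)<.058)&(Y>.045)&(Y<.108); low=m&(W[...,2]<.03)
        g=d['frame'].max(2)
        b=m&(W[...,2]<.022)
        print(n,'visible px',m.sum(),low.sum(),'bright', np.percentile(g[low],[5,50,95,100]) if low.any() else None)
        t=low&(W[...,2]>np.median(W[...,2][low])+.005)
        for i in np.argwhere(t)[:40]: print('  ',i,X[tuple(i)].round(3),Y[tuple(i)].round(3),W[tuple(i)][2].round(3),d['frame'][tuple(i)])
E
python3 -m crank '[[[0,0,-5],0,120],[[0,0,-9],0,120],[[10,0,-9],0,120],[[20,0,-9],0,120],[[30,0,-9],0,120],[[35,0,-9],0,120],[[35,0,-9],0,120],[[35,0,-2],0,120],[[35,0,4],0,120],[[35,0,6],0,120]]'; python3 -c "
from jug import *
from balls import *
jug(); balls()"
```

```text
time: 41.45
eef_pos: [0.4848, -0.0305, 0.0666]
tcp_rot: [0.726, 0.688, -0.001, -0.001]
contact_force: [0.3, -0.3, -1.5]
opening: 0.698
finger_force: 23.5
eef [ 0.4848 -0.0305  0.0666] opening 0.6977356772442023 F 23.53091150522232 [ 0.3 -0.3 -1.5]
-60 19 h 39.0 75.0 y -22.0 21.0
-50 84 h 33.0 74.0 y -33.0 31.0
-40 86 h 23.0 61.0 y -33.0 29.0
-30 109 h 13.0 75.0 y -34.0 31.0
-20 91 h 3.0 75.0 y -34.0 36.0
-10 52 h -4.0 74.0 y -36.0 35.0
0 35 h -6.0 71.0 y -33.0 33.0
10 27 h -7.0 63.0 y -34.0 32.0
20 24 h -31.0 24.0 y -34.0 22.0
30 84 h -53.0 17.0 y -36.0 30.0
40 17 h -12.0 16.0 y -33.0 -29.0
50 29 h -15.0 13.0 y -34.0 27.0
60 9 h -17.0 11.0 y -32.0 4.0
90 6 h -54.0 -49.0 y -6.0 5.0
100 4 h -55.0 -50.0 y -28.0 -24.0
110 120 h -54.0 -26.0 y -36.0 36.0
scene visible px 815 767 bright [ 33.  44. 147. 184.]
   [203 352] 0.037 0.062 0.017 [64 61 61]
   [203 353] 0.04 0.055 0.011 [158 149 150]
   [203 354] 0.037 0.053 0.012 [177 167 168]
   [204 353] 0.035 0.059 0.012 [84 79 80]
   [204 354] 0.034 0.055 0.011 [122 116 117]
   [204 355] 0.038 0.048 0.005 [121 117 117]
   [204 356] 0.036 0.045
[... 2649 characters left out ...]
8 0.011 [156 154 153]
   [226 341] -0.005 0.06 0.011 [126 122 124]
   [226 342] -0.007 0.057 0.017 [149 141 145]
   [226 343] -0.009 0.054 0.02 [170 162 165]
   [226 344] -0.006 0.049 0.012 [167 161 164]
   [227 343] -0.012 0.054 0.017 [159 155 156]
   [227 344] -0.009 0.049 0.01 [156 152 154]
   [228 343] -0.014 0.054 0.012 [161 158 158]
   [229 340] -0.017 0.065 0.011 [161 159 160]
   [231 335] -0.023 0.085 0.01 [142 143 142]
   [231 339] -0.024 0.07 0.011 [163 163 164]
   [231 343] -0.026 0.055 0.012 [163 162 162]
   [233 332] -0.03 0.097 0.01 [132 130 131]
   [234 340] -0.036 0.067 0.01 [162 161 159]
   [234 342] -0.038 0.06 0.015 [164 161 162]
   [235 334] -0.038 0.09 0.01 [164 164 162]
```

At least two balls are already in the compartment, at case (.037,.055) and (-.006,.057). Tipping further to empty the jug completely.

```bash
python3 -m crank '[[[-4,0,2],0,120],[[-8,0,2],0,120],[[-12,0,1],0,120],[[-16,0,1],0,120],[[-19,0,0],0,120],[[-22,0,0],0,120],[[-25,0,0],0,120],[[-28,0,0],0,120],[[-28,0,0],0,120],[[-28,0,0],0,120]]'; python3 -m crank '[[[0,0,0],0,120],[[0,0,0],0,120],[[0,0,0],0,120],[[0,0,0],0,120],[[0,0,0],0,120]]'; python3 -c "
from jug import *
jug()"
```

```text
time: 42.6
eef_pos: [0.4844, -0.0577, 0.0688]
tcp_rot: [0.726, 0.688, 0.001, -0.001]
contact_force: [-1.7, 5.8, 3.9]
opening: 0.699
finger_force: 23.9
time: 43.1
eef_pos: [0.4844, -0.0577, 0.0688]
tcp_rot: [0.726, 0.688, 0.001, -0.001]
contact_force: [-1.2, 4.9, 4.4]
opening: 0.701
finger_force: 23.9
eef [ 0.4844 -0.0577  0.0688] opening 0.70121067905207 F 23.939441442489624 [-1.2  4.9  4.4]
-60 24 h 45.0 74.0 y -30.0 27.0
-50 75 h 33.0 74.0 y -34.0 27.0
-40 89 h 20.0 65.0 y -34.0 30.0
-30 96 h 12.0 71.0 y -33.0 27.0
-20 95 h -1.0 75.0 y -33.0 28.0
-10 52 h -23.0 74.0 y -36.0 35.0
0 145 h -56.0 73.0 y -36.0 35.0
10 22 h -9.0 75.0 y -34.0 33.0
20 17 h -16.0 14.0 y -33.0 -28.0
30 25 h -17.0 12.0 y -33.0 -27.0
40 17 h -22.0 11.0 y -33.0 -29.0
50 11 h -20.0 6.0 y -32.0 -29.0
60 4 h -56.0 3.0 y -29.0 28.0
80 70 h -56.0 -26.0 y -35.0 34.0
90 24 h -53.0 -30.0 y -35.0 29.0
110 11 h -52.0 -47.0 y -33.0 -20.0
```

```bash
python3 -m crank '[[[-2,0,1],0,120],[[-4,0,1],0,120],[[-6,0,1],0,120],[[-8,0,1],0,120],[[-10,0,1],0,120],[[-10,0,1],0,120],[[-10,0,1],0,120],[[-10,0,1],0,120],[[-10,0,1],0,120],[[-10,0,1],0,120]]'; python3 -m crank '[[[0,0,-10],0,120],[[0,0,-20],0,120],[[0,0,-40],0,120],[[30,0,-60],0,120],[[80,0,-60],0,120],[[130,0,-60],0,120],[[180,0,-60],0,120],[[220,0,-60],0,120],[[260,0,-60],0,120],[[260,0,-60],0,120]]'
python3 - <<'E'
from h import *
s=snap('scene');t=snap('top'); go((.5,.25,.12),87)
c=s['frame'][160:245,325:425];j=t['frame'][165:235,310:400]
cv2.imwrite('pics/q.png',np.hstack([cv2.resize(c,(480,408),interpolation=2),cv2.resize(t['frame'][195:245,318:358],(320,408),interpolation=2)]))
E
```

```text
time: 44.15
eef_pos: [0.484, -0.0668, 0.0683]
tcp_rot: [0.726, 0.687, 0.001, -0.001]
contact_force: [-1.5, 8.3, 7.2]
opening: 0.701
finger_force: 22.6
time: 45.15
eef_pos: [0.4979, 0.1946, 0.1279]
tcp_rot: [0.724, 0.69, 0.001, 0.001]
contact_force: [0.7, -0.1, -0.8]
opening: 0.703
finger_force: 21.8
t 45.25 at [0.4978 0.1914 0.1274] ang 87.1 q [ 10.   4. 114.  -0.  62.  13.] SHIFT [58.6 -0.8  7.3] TURN 0.1
```

View pics/q.png

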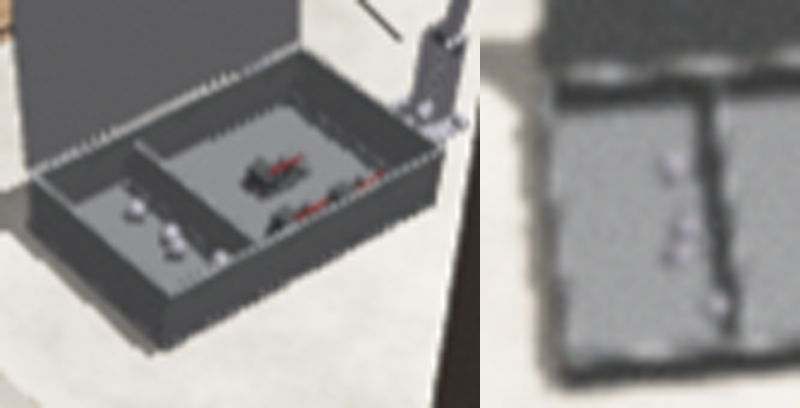

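Four balls lie in the narrow compartment (left crop (135,208), (168,233), (176,250), (221,258)), which is the maximum, so the jug is empty. Now I'll stand the jug up by lowering the nose and dragging backward.

```bash
python3 -m crank '[[[30,0,30],0,120],[[30,0,60],0,120],[[30,0,80],0,120],[[30,0,84],0,120],[[30,0,88],0,120],[[30,0,88],0,120],[[30,0,88],0,120]]'; python3 -c "
from jug import *
jug()"
```

```text
time: 45.95
eef_pos: [0.5005, 0.2209, 0.0405]
tcp_rot: [0.726, 0.688, 0.001, 0.001]
contact_force: [0.3, 0.3, -0.9]
opening: 0.698
finger_force: 21.7
eef [0.5005 0.2209 0.0405] opening 0.6984530065542465 F 21.734485030174255 [ 0.3  0.3 -0.9]
-60 29 h 50.0 74.0 y -26.0 28.0
-50 84 h 35.0 75.0 y -32.0 29.0
-40 99 h 19.0 68.0 y -33.0 30.0
-30 121 h 3.0 75.0 y -33.0 29.0
-20 91 h -14.0 75.0 y -32.0 35.0
-10 69 h -17.0 75.0 y -36.0 33.0
0 42 h -8.0 70.0 y -32.0 31.0
10 28 h -13.0 39.0 y -35.0 26.0
20 29 h -14.0 16.0 y -32.0 -27.0
30 30 h -22.0 9.0 y -32.0 28.0
40 25 h -26.0 6.0 y -32.0 10.0
70 22 h -28.0 -13.0 y -2.0 35.0
80 81 h -28.0 -12.0 y -35.0 34.0
90 64 h -21.0 -15.0 y -36.0 36.0
100 40 h -21.0 -14.0 y -36.0 34.0
110 66 h -28.0 -14.0 y -36.0 36.0
```

```bash
python3 -m crank '[[[0,0,4],0,120],[[4,0,8],0,120],[[8,0,12],0,120],[[12,0,15],0,120],[[16,0,17],0,120],[[16,0,17],0,120]]'; python3 -m crank '[[[5,0,3],0,120],[[10,0,6],0,120],[[15,0,9],0,120],[[20,0,12],0,120],[[20,0,12],0,120]]'; python3 -c "
from jug import *
jug()"
```

```text
time: 46.6
eef_pos: [0.5003, 0.2379, 0.0224]
tcp_rot: [0.726, 0.688, 0.0, -0.0]
contact_force: [-1.4, -0.1, 2.9]
opening: 0.699
finger_force: 23.0
time: 47.1
eef_pos: [0.5018, 0.2598, 0.014]
tcp_rot: [0.726, 0.688, 0.001, -0.001]
contact_force: [-8.0, 1.8, 20.0]
opening: 0.702
finger_force: 27.6
eef [0.5018 0.2598 0.014 ] opening 0.7021459189038023 F 27.553717978298664 [-8.   1.8 20. ]
-60 27 h 37.0 75.0 y -31.0 3.0
-50 86 h 30.0 57.0 y -31.0 31.0
-40 114 h 23.0 75.0 y -34.0 30.0
-30 102 h 17.0 75.0 y -32.0 29.0
-20 65 h 12.0 75.0 y -33.0 31.0
-10 85 h 4.0 73.0 y -36.0 35.0
0 54 h 4.0 73.0 y -32.0 34.0
10 25 h 6.0 42.0 y -35.0 30.0
20 26 h 2.0 33.0 y -32.0 29.0
30 31 h 4.0 34.0 y -33.0 -27.0
40 26 h 4.0 33.0 y -33.0 -2.0
50 48 h 2.0 34.0 y -32.0 28.0
60 61 h 2.0 31.0 y -31.0 29.0
110 28 h -1.0 13.0 y -14.0 36.0
```

```bash
python3 -m crank '[[[5,0,3],0,120],[[9,0,6],0,120],[[13,0,9],0,120],[[16,0,12],0,120],[[16,0,12],0,120]]'; python3 -m crank '[[[2,0,1],0,120],[[4,0,3],0,120],[[4,0,4],0,120],[[4,0,4],0,120]]'; python3 -c "
from jug import *
jug()"
```

```text
time: 47.65
eef_pos: [0.5028, 0.2768, 0.0015]
tcp_rot: [0.727, 0.687, 0.002, -0.002]
contact_force: [-7.2, 6.9, 14.7]
opening: 0.696
finger_force: 29.0
time: 48.05
eef_pos: [0.5032, 0.2805, -0.0026]
tcp_rot: [0.727, 0.687, 0.002, -0.001]
contact_force: [-6.4, 6.1, 14.9]
opening: 0.7
finger_force: 29.4
eef [ 0.5032  0.2805 -0.0026] opening 0.7002231217153286 F 29.381111674010754 [-6.4  6.1 14.9]
-70 15 h 40.0 61.0 y -5.0 4.0
-60 29 h 31.0 69.0 y -7.0 5.0
-50 85 h 19.0 69.0 y -32.0 25.0
-40 141 h 18.0 72.0 y -33.0 31.0
-30 70 h 17.0 69.0 y -34.0 31.0
-20 90 h 15.0 66.0 y -34.0 30.0
-10 104 h 15.0 74.0 y -36.0 35.0
0 37 h 15.0 69.0 y -31.0 34.0
10 9 h 15.0 37.0 y -30.0 29.0
20 22 h 15.0 38.0 y -32.0 31.0
30 25 h 19.0 54.0 y -33.0 -25.0
40 40 h 27.0 57.0 y -33.0 30.0
50 80 h 28.0 62.0 y -32.0 31.0
60 94 h 29.0 64.0 y -32.0 30.0
70 56 h 35.0 56.0 y -32.0 31.0
```

```bash
python3 -m crank '[[[3,0,2],0,120],[[6,0,4],0,120],[[6,0,6],0,120],[[6,0,6],0,120]]'
python3 - <<'E'
from h import *
s=get_state(); T=R.from_quat(s['tcp_rot']); d=snap('scene'); W=cloud(d).reshape(-1,3)
P=T.inv().apply(W-s['eef_pos'])*1000; f=-P[:,0]
for a in (-60,-50,-40,-30,-20,20,30,40,50,60,70,80,90):
    m=(abs(f-a)<5)&(abs(P[:,1])<36); z=W[m,2]*1000; z=z[z<75]; print(a,z.max().round(),np.sort(z[z>4])[:1].round(), P[m&(W[:,2]>.03),1].min().round())
E
```

```text
time: 48.5
eef_pos: [0.5037, 0.2861, -0.0093]
tcp_rot: [0.726, 0.687, 0.003, -0.001]
contact_force: [-3.7, 5.6, 10.8]
opening: 0.702
finger_force: 29.7
-60 54.0 [16.] -25.0
-50 53.0 [5.] -36.0
-40 57.0 [5.] -35.0
-30 58.0 [7.] -34.0
-20 55.0 [4.] -36.0
20 29.0 [5.] -35.0
30 51.0 [14.] -33.0
40 57.0 [19.] -34.0
50 61.0 [25.] -32.0
60 69.0 [29.] -31.0
70 52.0 [33.] -33.0
80 42.0 [4.] -10.0Traceback (most recent call last):
  File "<stdin>", line 5, in <module>
    return umr_minimum(a, axis, None, out, keepdims, initial, where)
ValueError: zero-size array to reduction operation minimum which has no identity
```

The jug is nearly flat. Releasing it and lifting away.

```bash
python3 -m crank '[[[0,0,-2],0,120],[[0,0,-3],0,95],[[0,0,-3],0,60],[[0,0,-3],0,0],[[0,0,-3],0,0],[[0,0,-3],0,0],[[0,0,-50],0,0],[[0,0,-100],0,0],[[0,0,-150],0,0],[[0,0,-190],0,0]]'
python3 - <<'E'
from h import *
d=snap('scene'); W=cloud(d); q=W[(W[...,0]>.43)&(W[...,0]<.57)&(W[...,1]>.155)&(W[...,1]<.37)&(W[...,2]>.008)&(W[...,2]<.08)]
print(q.min(0),q.max(0)); t=q[q[:,2]>.04]; print(cv2.minAreaRect(t[:,:2].astype(np.float32)))
for a in np.arange(.17,.37,.01):
    k=q[abs(q[:,1]-a)<.005]
    if len(k): print(a.round(2),(k[:,2].min()*1000).round(),(k[:,2].max()*1000).round())
W=cloud(d); L=W[(W[...,0]>.54)&(W[...,0]<.66)&(W[...,1]>-.3)&(W[...,1]<-.06)&(W[...,2]>.06)&(W[...,2]<.25)]
print('lid',len(L),L.min(0),L.max(0)); A=np.c_[L[:,2],L[:,1],np.ones(len(L))]; print(np.linalg.lstsq(A,L[:,0],rcond=None)[0])
go((.5,.1,.25),87)
E
```

```text
time: 49.55
eef_pos: [0.5032, 0.2832, 0.1813]
tcp_rot: [0.726, 0.688, 0.001, 0.001]
contact_force: [0.0, -0.4, 1.0]
opening: 1.004
finger_force: 0.0
[0.46563178 0.20875049 0.00802296] [0.53454016 0.35491801 0.06537801]
((0.5021466016769409, 0.2801327109336853), (0.1403859406709671, 0.06684695184230804), 86.1806640625)
0.21 41.0 48.0
0.22 34.0 61.0
0.23 26.0 65.0
0.24 20.0 62.0
0.25 13.0 55.0
0.26 8.0 48.0
0.27 9.0 52.0
0.28 9.0 54.0
0.29 8.0 53.0
0.3 8.0 53.0
0.31 8.0 54.0
0.32 8.0 52.0
0.33 8.0 53.0
0.34 9.0 48.0
0.35 14.0 49.0
lid 1642 [ 0.55107341 -0.29948776  0.06002514] [ 0.59126094 -0.06008542  0.18746553]
[0.18281339 0.04261017 0.5555284 ]
t 49.6 at [0.5069 0.2847 0.1893] ang 86.9 q [ 19.   5. 106.   0.  68.  22.] SHIFT [-184.4    3.8  -61.8] TURN -0.1
```

The jug stands upright: rim about 52 mm, base at y .26 to .34. The lid leans at about 1.75 rad. I'll check for space behind it while travelling.

```bash
python3 -m crank '[[[0,0,-40],0,255],[[-30,0,-70],0,255],[[-80,0,-70],0,255],[[-130,0,-70],0,255],[[-180,0,-70],0,255],[[-180,0,-70],0,255],[[-180,0,-70],0,255]]'
python3 - <<'E'
from h import *
d=load('scene'); t=snap('top')
for n,q in(('scene',d),('top',t)):
    W=cloud(q)
    for x0 in np.arange(.58,.84,.02):
        m=(abs(W[...,0]-x0)<.01)&(W[...,1]>-.26)&(W[...,1]<-.10)&(W[...,2]<.4)
        if m.sum(): print(n,x0.round(2),m.sum(),(W[m][:,2].max()*1000).round(),(np.median(W[m][:,2])*1000).round())
    m=(W[...,0]>.56)&(W[...,0]<.75)&(W[...,1]<-.31)&(W[...,1]>-.45)&(W[...,2]>.03)&(W[...,2]<.12)
    print('bottle',m.sum(),np.median(W[m],0))
go((.635,-.18,.26),87)
E
```

```text
time: 50.3
eef_pos: [0.4929, 0.1022, 0.2478]
tcp_rot: [0.727, 0.687, 0.0, -0.0]
contact_force: [-0.0, -0.2, 0.3]
opening: -0.0
finger_force: 0.0
scene 0.58 414 179.0 139.0
scene 0.6 15 1.0 -2.0
scene 0.62 11 1.0 -2.0
scene 0.64 24 4.0 -2.0
scene 0.66 37 2.0 -2.0
scene 0.68 60 3.0 -2.0
scene 0.7 67 2.0 -2.0
scene 0.72 321 392.0 369.0
scene 0.74 241 399.0 318.0
scene 0.76 390 400.0 327.0
scene 0.78 423 400.0 309.0
scene 0.8 551 399.0 302.0
scene 0.82 223 390.0 294.0
bottle 0 [nan nan nan]
top 0.58 527 205.0 164.0
top 0.6 1 181.0 181.0
top 0.66 1 5.0 5.0
top 0.68 127 10.0 1.0
top 0.7 180 12.0 1.0
top 0.72 498 393.0 225.0
top 0.74 571 400.0 202.0
top 0.76 925 400.0 206.0
top 0.78 699 380.0 189.0
top 0.8 79 346.0 2.0
bottle 72 [ 0.65769762 -0.41622948  0.06872164]
t 50.35 at [0.4929 0.1032 0.2477] ang 86.9 q [  0.  -7. 112.   0.  76.   3.] SHIFT [-275.   157.4  -12.4] TURN -0.1
  return _methods._mean(a, axis=axis, dtype=dtype,
  ret = um.true_divide(
```

```bash
python3 -m crank '[[[-274,141,-13],0,255],[[-274,141,-13],0,255],[[-274,141,-13],0,255],[[-274,141,-13],0,255],[[-274,141,-13],0,255],[[-274,141,-13],0,255],[[-274,141,-13],0,255],[[-274,141,-13],0,255],[[-274,141,-13],0,255],[[-274,141,-13],0,255]]'; python3 -c "
from h import *
go((.62,-.18,.145),87)"
```

```text
time: 51.35
eef_pos: [0.6188, -0.1755, 0.2609]
tcp_rot: [0.725, 0.689, 0.0, -0.0]
contact_force: [0.4, 1.5, 0.3]
opening: -0.0
finger_force: 0.0
t 51.35 at [ 0.6188 -0.1755  0.2609] ang 87.1 q [-25.  11.  92.   0.  77. -22.] SHIFT [ -4.5   1.5 115.9] TURN 0.1
```

```bash
python3 -m crank '[[[-4,0,40],0,255],[[-4,0,80],0,255],[[-4,0,116],0,255],[[-4,0,116],0,255],[[-4,0,116],0,255],[[-4,-10,116],0,255],[[-4,-20,116],0,255],[[-4,-20,116],0,255]]'; python3 -m crank '[[[0,-7,0],0,255],[[0,-14,0],0,255],[[0,-21,0],0,255],[[0,-28,0],0,255],[[0,-35,0],0,255],[[0,-45,1],0,255],[[0,-55,3],0,255],[[0,-65,6],0,255],[[0,-75,9],0,255],[[0,-85,13],0,255]]'
python3 - <<'E'
from h import *
d=snap('scene'); W=cloud(d); L=W[(W[...,0]>.40)&(W[...,0]<.66)&(W[...,1]>-.14)&(W[...,1]<-.075)&(W[...,2]>.052)&(W[...,2]<.25)]
print(len(L),L.min(0),L.max(0)); go((.62,-.18,.145),87)
E
```

```text
time: 52.15
eef_pos: [0.5986, -0.1811, 0.1474]
tcp_rot: [0.726, 0.688, 0.001, 0.002]
contact_force: [0.5, 1.1, 0.3]
opening: -0.002
finger_force: 0.0
time: 53.15
eef_pos: [0.5128, -0.176, 0.1313]
tcp_rot: [0.726, 0.688, 0.0, -0.0]
contact_force: [1.8, 0.2, 0.2]
opening: 0.0
finger_force: 0.5
214 [ 0.48791096 -0.13993781  0.05348495] [ 0.557957   -0.07551661  0.17494219]
t 53.2 at [ 0.511  -0.1754  0.1302] ang 86.9 q [-30.   4. 113.  -0.  63. -27.] SHIFT [  1.3 109.  -15.2] TURN -0.1
```

The lid is following, at about 63°. Continuing down.

```bash
python3 -m crank '[[[0,-8,5],0,255],[[0,-17,11],0,255],[[0,-25,17],0,255],[[0,-32,25],0,255],[[0,-38,32],0,255],[[0,-44,40],0,255],[[0,-49,49],0,255],[[0,-53,58],0,255],[[0,-57,67],0,255],[[0,-60,77],0,255]]'; python3 -m crank '[[[0,-1,8],0,255],[[0,-2,15],0,255],[[0,-2,18],0,255],[[0,-2,19],0,255],[[0,-2,19],0,255],[[0,-2,19],0,255]]'
python3 - <<'E'
from h import *
d=snap('scene'); W=cloud(d)
for nm,a,b in(('left',-.14,-.075),):
    L=W[(W[...,0]>.39)&(W[...,0]<.56)&(W[...,1]>a)&(W[...,1]<b)&(W[...,2]>.045)&(W[...,2]<.25)]
    print(len(L),L.min(0),L.max(0)); print(np.linalg.lstsq(np.c_[L[:,:2],np.ones(len(L))],L[:,2],rcond=None)[0])
go((.62,-.18,.145),87)
E
```

```text
time: 54.2
eef_pos: [0.4538, -0.173, 0.0542]
tcp_rot: [0.726, 0.688, 0.0, 0.0]
contact_force: [0.6, -0.1, 0.7]
opening: -0.0
finger_force: 0.4
time: 54.8
eef_pos: [0.4524, -0.173, 0.0362]
tcp_rot: [0.726, 0.688, 0.0, 0.0]
contact_force: [1.0, -0.6, 0.5]
opening: 0.0
finger_force: 0.0
770 [ 0.41849101 -0.13994361  0.04535552] [ 0.55909771 -0.07501472  0.2497884 ]
[-0.38963874 -1.53334727  0.09722397]
t 54.85 at [ 0.4524 -0.1731  0.0363] ang 86.9 q [-33.   5. 124.   0.  51. -30.] SHIFT [   2.   167.9 -108.6] TURN -0.1
```

```bash
python3 -m crank '[[[0,0,1],0,255],[[0,0,2],0,255],[[0,0,2],0,255]]' | sed -n '2p;4p'; python3 -m crank '[[[0,0,1],0,255],[[0,0,2],0,255],[[0,0,2],0,255]]' | sed -n '2p;4p'; python3 -c "
from h import *
d=snap('scene'); W=cloud(d)
L=W[(W[...,0]>.42)&(W[...,0]<.55)&(W[...,1]>-.125)&(W[...,1]<-.075)&(W[...,2]>.045)&(W[...,2]<.08)]
print(len(L)); print(np.linalg.lstsq(np.c_[L[:,:2]-[.48,-.1],np.ones(len(L))],L[:,2],rcond=None)[0])"
```

```text
eef_pos: [0.4524, -0.1731, 0.0354]
contact_force: [-3.1, 1.9, 8.1]
eef_pos: [0.4525, -0.1732, 0.0352]
contact_force: [-6.3, 3.6, 19.5]
466
[ 0.00620366 -0.00507539  0.05330026]
```

The lid is shut and flat at 19 N of press. Moving up and over the clamp, and measuring it.

```bash
python3 -m crank '[[[0,0,-50],0,255],[[0,0,-100],0,255],[[0,0,-150],0,255],[[0,0,-200],0,255],[[0,0,-200],0,255],[[0,0,-200],0,255]]'
python3 - <<'E'
from h import *
for n in('scene','top'):
    d=snap(n); W=cloud(d); m=(W[...,0]>.43)&(W[...,0]<.52)&(W[...,1]>-.45)&(W[...,1]<-.31)&(W[...,2]>.03)&(W[...,2]<.2)
    q=W[m]; print(n,len(q))
    for z in np.arange(.04,.2,.02):
        k=q[abs(q[:,2]-z)<.01]
        if len(k): print(z.round(2),len(k),k.mean(0).round(3),k[:,:2].min(0).round(3),k[:,:2].max(0).round(3))
go((.4675,-.4216,.23),87)
E
```

```text
time: 56.1
eef_pos: [0.4527, -0.1733, 0.2338]
tcp_rot: [0.726, 0.688, 0.001, 0.002]
contact_force: [-0.2, 0.1, -1.4]
opening: 0.002
finger_force: 0.0
scene 0
top 137
0.04 17 [ 0.476 -0.361  0.039] [ 0.464 -0.374] [ 0.489 -0.354]
0.06 25 [ 0.475 -0.363  0.062] [ 0.464 -0.376] [ 0.492 -0.354]
0.08 25 [ 0.477 -0.367  0.078] [ 0.466 -0.377] [ 0.489 -0.357]
0.1 12 [ 0.475 -0.373  0.102] [ 0.469 -0.377] [ 0.482 -0.37 ]
0.12 13 [ 0.475 -0.376  0.121] [ 0.47  -0.382] [ 0.484 -0.373]
0.14 10 [ 0.473 -0.381  0.141] [ 0.469 -0.388] [ 0.48  -0.376]
0.16 20 [ 0.476 -0.379  0.164] [ 0.471 -0.388] [ 0.484 -0.371]
0.18 15 [ 0.475 -0.386  0.177] [ 0.469 -0.392] [ 0.485 -0.374]
t 56.2 at [ 0.4512 -0.1724  0.2303] ang 86.9 q [-33.  -9. 115.   0.  74. -30.] SHIFT [-2.48e+02  2.97e+01 -1.00e-01] TURN -0.1
```

```bash
python3 -m crank '[[[-50,8,0],0,255],[[-100,15,0],0,255],[[-150,22,0],0,255],[[-200,29,0],0,255],[[-256,35,0],0,255],[[-256,35,0],0,255],[[-256,35,40],0,255],[[-256,35,80],0,255],[[-256,35,99],0,255],[[-256,35,99],0,255]]'; python3 -m crank '[[[0,0,0],0,255],[[0,0,0],0,255]]'; python3 -c "
from h import *
go((.472,-.43,.131),87)"
```

```text
time: 57.2
eef_pos: [0.4705, -0.4263, 0.1259]
tcp_rot: [0.726, 0.688, 0.001, -0.007]
contact_force: [-0.6, 0.8, -1.0]
opening: -0.002
finger_force: 0.0
time: 57.4
eef_pos: [0.474, -0.4309, 0.1346]
tcp_rot: [0.726, 0.688, -0.0, 0.001]
contact_force: [0.3, 0.0, 0.1]
opening: 0.003
finger_force: 0.0
t 57.4 at [ 0.474  -0.4309  0.1346] ang 86.9 q [-51.  16.  99.   0.  65. -48.] SHIFT [ 0.8 -2.   3.6] TURN -0.1
```

```bash
python3 -m crank '[[[12,-1,2],0,255],[[24,-1,2],0,255],[[36,-1,2],0,255],[[46,-1,2],0,255],[[56,-1,3],0,255],[[66,-1,4],0,255],[[76,-1,5],0,255],[[85,-1,7],0,255],[[92,-1,8],0,255],[[98,-1,12],0,255]]'
python3 - <<'E'
from h import *
s=get_state();print(s['eef_pos'],s['contact_force'])
for n in('scene','top'):
    d=snap(n); W=cloud(d); m=(W[...,0]>.455)&(W[...,0]<.495)&(W[...,1]>-.40)&(W[...,1]<-.23)&(W[...,2]>.075)&(W[...,2]<.2)
    q=W[m]; print(n,len(q))
    for y in np.arange(-.39,-.23,.02):
        k=q[abs(q[:,1]-y)<.01]
        if len(k): print(y.round(2),len(k),k.mean(0).round(3),k[:,2].min().round(3),k[:,2].max().round(3))
E
```

```text
time: 58.4
eef_pos: [0.4776, -0.3319, 0.1211]
tcp_rot: [0.726, 0.688, 0.0, 0.0]
contact_force: [-0.3, -0.0, 1.1]
opening: 0.0
finger_force: 0.4
[ 0.47761343 -0.33193905  0.12105659] [-0.30574001 -0.04545036  1.12903819]
scene 0
top 0
```

```bash
python3 -m crank '[[[7,0,4],0,255],[[13,0,9],0,255],[[21,0,17],0,255],[[29,0,25],0,255],[[34,0,35],0,255],[[39,0,45],0,255],[[42,0,53],0,255],[[44,0,60],0,255],[[44,0,64],0,255],[[44,0,64],0,255]]'; python3 -m crank '[[[0,0,2],0,255],[[0,0,4],0,255],[[0,0,4],0,255]]'
```

```text
time: 59.5
eef_pos: [0.4794, -0.2883, 0.0561]
tcp_rot: [0.726, 0.688, -0.0, -0.001]
contact_force: [-0.1, 0.0, 0.2]
opening: -0.002
finger_force: 0.0
time: 59.8
eef_pos: [0.4802, -0.2889, 0.0539]
tcp_rot: [0.726, 0.688, 0.0, 0.0]
contact_force: [-0.4, 1.1, 3.6]
opening: -0.003
finger_force: 1.9
```

```bash
python3 -m crank '[[[0,0,1],0,255],[[0,0,3],0,255],[[0,0,3],0,255]]'; python3 -m crank '[[[0,0,-40],0,255],[[0,0,-90],0,255],[[0,0,-140],0,255],[[0,0,-190],0,255],[[20,-20,-200],0,255],[[60,-30,-200],0,255],[[100,-30,-200],0,255],[[150,-30,-200],0,255],[[200,-30,-200],0,255],[[250,-30,-200],0,255]]'; python3 -m crank '[[[50,10,0],0,255],[[100,20,0],0,255],[[150,20,0],0,255],[[150,20,0],0,255],[[150,20,0],0,255]]'
python3 - <<'E'
from h import *
s=snap('scene'); cv2.imwrite('pics/f.png',cv2.resize(s['frame'][120:340,180:440],(780,660))[:600] )
W=cloud(s); m=(W[...,0]>.465)&(W[...,0]<.49)&(W[...,1]>-.36)&(W[...,1]<-.24)&(W[...,2]>.06)&(W[...,2]<.2); q=W[m]; print(len(q),q.mean(0) if len(q) else 0, q[:,2].max() if len(q) else 0)
E
```

```text
time: 60.1
eef_pos: [0.4803, -0.289, 0.0536]
tcp_rot: [0.726, 0.688, -0.0, -0.0]
contact_force: [-6.9, 5.9, 17.4]
opening: -0.0
finger_force: 8.6
time: 61.1
eef_pos: [0.463, -0.0357, 0.25]
tcp_rot: [0.726, 0.687, 0.0, 0.001]
contact_force: [0.7, 0.7, 0.4]
opening: -0.001
finger_force: 0.0
time: 61.6
eef_pos: [0.4911, 0.1125, 0.2497]
tcp_rot: [0.725, 0.689, -0.0, 0.0]
contact_force: [-0.0, -0.7, 1.0]
opening: -0.002
finger_force: 0.0
131 [ 0.47867111 -0.30246034  0.07064625] 0.07973828696602914
```

View pics/f.png

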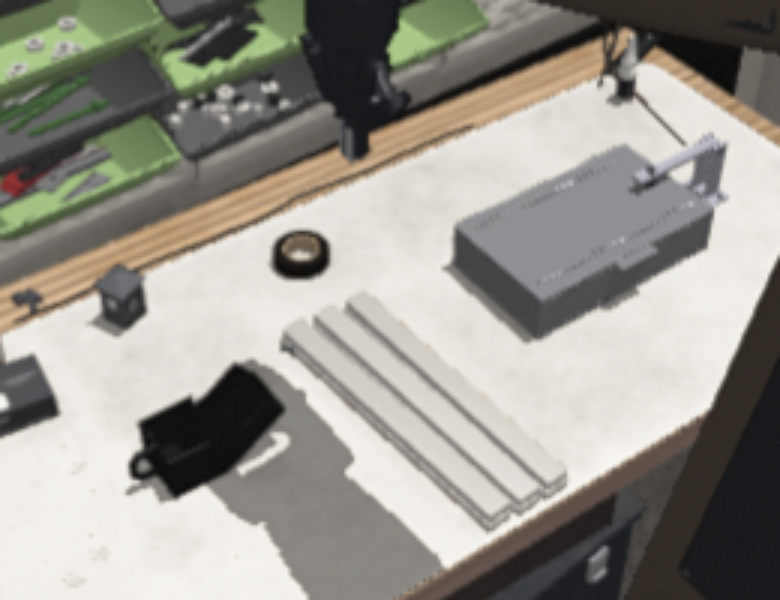

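The picture shows the lid shut at (585,235), the clamp down across it at (680,160), the jug upright at (205,430), and the hut, tape and bottle where they stood. Handing in.

```bash
python3 -c "
from plant import ctrl
print(ctrl.sign_off())"
```

```text
the job is handed in; nothing more can be done
None
```

The job is handed in (the hand-in returned no verdict): all four balls are in the narrow compartment and all three motors in the wide one, the jug stands upright clear of the case, the lid is shut with the clamp down on it, and the hut, tape and bottle were left untouched.

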